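# Tip two tins out of the tilting holder and line up the tins on the pantry shelf

### The arm

A 6-joint arm with a two-finger parallel gripper is mounted at the origin on the work surface. World frame = base frame: x ahead of the robot, y to its left, z up, the work surface at z = 0. Lengths are in m, angles in rad, forces in N, time in s.
With the tool pointing down it reaches from about 0.35 to 0.975 m from the base axis. Payload 4.9 kg.
Tool frame: the origin (TCP) lies at the very end of the fingers, on their centre line; the grasp point (between the pads) lies 19 mm behind it; z points along the fingers, y is the line along which they close (so a half turn about z gives the same grasp; the last joint's range is limited). The gripper opens to 85 mm and grips with 20 to 120 N. Pads are 22 mm wide; open, the fingers measure 114 mm over their backs; the gripper's body (76 mm by 85 mm) begins 54 mm behind the grasp point. The pads swing forward as they close: fully open they stand 13 mm farther back than shut.
Start: joints at [1.197, 0.053, 1.613, -0, 1.476, -0.119], TCP at [0.158, 0.605, 0.231] pointing down, gripper open.
Joint ranges: [-3.01, 3.01], [-1.01, 2.22], [0.06, 2.58], [-1.02, 4.17], [0.09, 2.62], [-3.14, 3.14]. Speed limits (rad/s): [2.57, 2.57, 3.14, 3.14, 3.14, 3.14].

### API

Orientations are given as a rotation vector (axis times angle).
In Python, from station import ctrl, imaging gives the robot as it stands.
- The arm moves only by the tool play_rows, never from a script. Its argument "series" is a list of rows, each a list of 3 entries, a list of its own where there are three numbers: the opening, from 0 (shut) to 1 (fully open), then the shift along the tool's x, y, z each as a share of 0.05 m, from -1 to 1, then the turn, a rotation vector about the tool's x, y, z each as a share of 8 degrees, from -1 to 1. In form: [[grip, [dx, dy, dz], [ax, ay, az]], ...]. A call has 1 to 8 rows; each row shifts and turns the commanded pose from where the row before left it, along the tool's axes as they then stand; what a row does not reach is not made up. A row lasts 1/8 s, in which the tool goes at most 62.5 mm and 10.7 degrees, less where a joint would pass 70% of its speed; a pose out of reach is approached as far as the arm can. A call with a number of a shift or a turn outside -1 to 1 is refused whole. A call with a gripper value outside its range is refused whole. The fingers move at their own pace and stop on an object; "force" is the grip in N (left out, the last holds). Time passes only in rows, so rows that do not move let the fingers close. It gives the time, the measured TCP pose, the force, the opening and the grip force at its end, in the units of the state.
- ctrl.get_obs(): the state, without advancing time (a new reading comes with each control period).
- imaging.get_image(name): name is "side" or "top"; returns a dict with "color" (400x640x3 uint8, blue, green, red), "fx", "fy", "cx", "cy" (pixels), "extrinsics" (4x4, takes a point from world to camera coordinates). Camera axes: x right, y down, z forward; pixel columns grow to the right and rows downward; lengths in m; the calibration is good to about 2 mm. A picture is of the moment at which its call begins. There is no depth.
- ctrl.finish_job(): hands the job in; it is judged then, once.
The state is a dict: "t": time; "q": joint angles; "dq": joint speeds; "effort": joint torques, N m; "tool_pos": TCP position; "tool_rot": TCP orientation; "contact_force": force on the tool from outside, world axes, zero at the start; "wrist_torque": the same for the moment, N m; "opening": finger opening in m; "grip_force": force on a finger pad.
Only numpy, scipy, OpenCV 4.12 (cv2) and the standard library are available. Lean on these libraries where they do the work, as an engineer would, in place of code of your own. Each camera call takes 0.05 s, during which the arm holds its last target. There are 200 camera calls.

### The job

Tilt the tall white holder by its side bar until the two tins down inside it slide out onto the counter, and swing the holder back fully upright. Put these two and all the tins lying on the counter on the low black shelf in one neat row: lying flat, each with its long side running front to back, centred between the shelf's front and back edges, the first close to the bookend and each next one close beside the one before (gaps of 1 cm at most). Leave the oil bottle, the jar and the pepper mill where they are.

Things in the scene. Friction and masses are not known exactly. Their poses are not given: they have to be found in the camera images.
- tin1_center (a point): a flat rectangular metal tin, 62 (its x) x 44 (its y) x 28 (its z) mm, 90 g, all tins alike; this point is its centre; at the start it lies flat on the counter (None: not there this time)
- tin2_center (a point): a flat rectangular metal tin, 62 (its x) x 44 (its y) x 28 (its z) mm, 90 g, all tins alike; this point is its centre; at the start it lies flat on the counter (None: not there this time)
- tin3_center (a point): a flat rectangular metal tin, 62 (its x) x 44 (its y) x 28 (its z) mm, 90 g, all tins alike; this point is its centre; at the start it lies flat on the counter (None: not there this time)
- tin4_center (a point): a flat rectangular metal tin, 62 (its x) x 44 (its y) x 28 (its z) mm, 90 g, all tins alike; this point is its centre; at the start it lies flat on the counter (None: not there this time)
- tin0_center (a point): a flat rectangular metal tin, 62 (its x) x 44 (its y) x 28 (its z) mm, 90 g, all tins alike; this point is its centre; at the start it stands on end at the bottom of the tall holder, its x axis upright
- tin5_center (a point): a flat rectangular metal tin, 62 (its x) x 44 (its y) x 28 (its z) mm, 90 g, all tins alike; this point is its centre; at the start it stands on end in the tall holder on top of tin0, its x axis upright, its upper end 80 mm below the mouth
- holder (a joint): angle of the tall white holder about its hinge, rad: 0 upright against its stop, mouth up; 1.57 level; 2.35 its limit, mouth pointing 45 degrees down. Stiff friction hinge (0.25 N m): it stays where it is left. The tins inside slide out somewhere between 2.0 and 2.3
- holder_hinge (a point): middle of the holder's hinge axis, on the fixed stand, 165 mm above the counter. Axes (fixed): x = the hinge axis, away from the grip bar; z up; the mouth tips over towards -y. Tipped out, the tins drop about 50 mm to the bare counter on the -y side, 70 to 300 mm from the hinge, and may come to rest touching or on one another
- holder_mouth (a point): centre of the holder's open end, 125 mm from the hinge; moves with the holder, z along the tube out of the mouth. White rectangular tube 210 mm long, outside 60 mm (x) by 46 mm (y), inside 52 by 38 mm with a 6 mm floor: too deep and narrow for fingers
- stand_foot (a point): centre of the underside of the holder's fixed steel stand, 165 mm below the hinge, same axes. Foot 100 mm (x) by 90 mm (y), 10 mm thick; two side cheeks, 30 mm wide in y, 180 mm high, 35 to 39 mm either side in x
- grip_bar (a point): middle of the round steel bar, 10 mm thick, that tilts the holder: parallel to the hinge axis, sticking out 72 mm from the tube's -x side (18 mm knob on its end). This point is 40 mm from the tube wall; at holder angle a it lies at (-70, -110 sin a, 110 cos a) mm in the axes of holder_hinge. The bar can turn between two fingers that pinch it
- row_start (a point): point on top of the low black shelf (a fixed solid block, 45 mm high, 100 mm deep in x, 310 mm long in y), midway front to back, at the inner face of the steel bookend (80 mm in x, 4 mm thick, 45 mm high) at the shelf's right end. Axes: x = front to back (front is -x), y = along the shelf away from the bookend (300 mm free), z up
- oil_bottle: bystander: green oil bottle, 60 mm in diameter, 190 mm high; origin at its underside
- jar: bystander: glass jar, 72 mm in diameter, 110 mm high; origin at its underside
- mill: bystander: wooden pepper mill, 54 mm in diameter, 160 mm high; origin at its underside
Things that resemble listed ones, but are neither listed nor needed, are in the scene too. Leave any blue or yellow look-alike of the part that bears tin3_center alone.

How it is judged:
By the outcome, as a careful person would: the job done as asked, in the order asked, and still so for the second after the job is handed in, with the robot touching nothing.
Of tin1, tin2, tin3, tin4 only 2 to 3 are there at a start; the rules pass over those that are not, and their reading is None.
At some moment in a run one of tin1, tin2, tin3, tin4 may be knocked a few centimetres aside while the robot is not near it.
Once in a run the grip may slacken for a moment while it holds something.
It also fails if it takes over 210 s, if anything falls off the work surface, if the arm or the gripper's body presses on something with over 40 N, if the wrist force passes 120 N, or if a joint passes its speed limit or range.

## Working session

There is one attempt and no reset: what is moved stays moved. The work goes in short steps, Python scripts to look and compute and a tool call to move; the robot and the scene stay as the last step left them, time stands still between calls to the robot, and variables do not carry over. Pictures are saved under pics/ and viewed, at most 14 in all, crops included, and the job is handed in when it is done.

Besides the shell and the picture viewer there is one more tool, called after "Emit:" by a JSON object that holds its "op" and its "data". play_rows: Moves the arm, as the interface text tells. Shift numbers are shares of 0.05 m and turn numbers shares of 8 degrees, none past 1 either way. Its arguments: {"type":"object","properties":{"series":{"type":"array"},"force":{"type":"number"}},"required":["series"]}

```bash
ls; mkdir -p pics
python3 - <<'E'
from station import ctrl, imaging
import cv2,numpy as np
o=ctrl.get_obs(); print({k:np.round(v,3).tolist() for k,v in o.items()})
for n in("side","top"):
    d=imaging.get_image(n); cv2.imwrite(f"pics/{n}0.png",d["color"])
    print(n,d["fx"],d["fy"],d["cx"],d["cy"],np.round(d["extrinsics"],4).tolist())
E
```

```text
pics
{'t': 0.0, 'q': [1.197, 0.053, 1.614, -0.0, 1.476, -0.119], 'dq': [-0.001, 0.001, -0.0, 0.002, -0.0, -0.0], 'effort': [0.001, -39.369, -37.017, -0.0, 0.007, 0.0], 'tool_pos': [0.157, 0.604, 0.23], 'tool_rot': [-0.399, -3.116, 0.003], 'contact_force': [0.139, 0.492, 0.258], 'wrist_torque': [0.034, 0.012, 0.049], 'grip_force': 0.0, 'opening': 0.085}
side 479.175775622915 479.175775622915 321.2724404114882 202.7969180444356 [[0.799, -0.601, 0.0211, -0.4614], [-0.2774, -0.3995, -0.8738, 0.3179], [0.5336, 0.6922, -0.4859, 1.037], [0.0, 0.0, 0.0, 1.0]]
top 431.8436754718005 431.8436754718005 320.9080682818355 198.84048940978073 [[0.0213, -0.9996, 0.0167, -0.0312], [-0.9967, -0.0226, -0.0784, 0.562], [0.0788, -0.0149, -0.9968, 1.3848], [0.0, 0.0, 0.0, 1.0]]
```

View pics/side0.png

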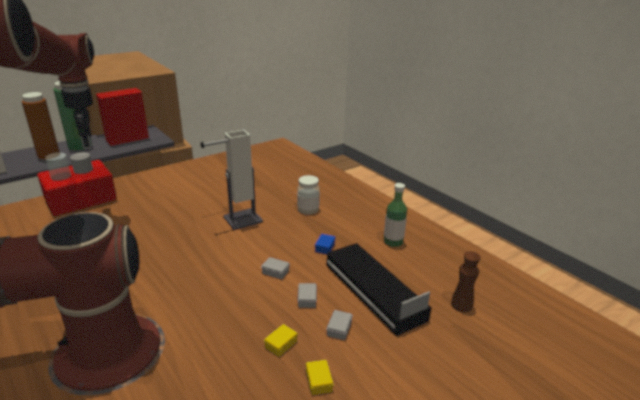

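View pics/top0.png

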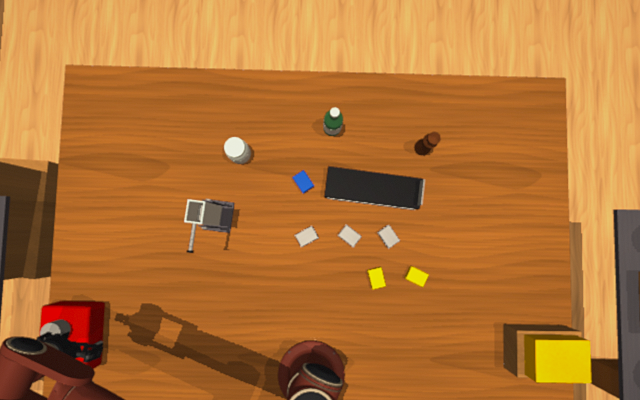

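The silver tins are at top-view pixels (306,236), (349,236) and (388,236). The blue (303,181) and yellow (376,278), (417,277) ones are look-alikes. The holder is at about (210,215), with its bar running to (190,250). The shelf spans (325–423, 167–208), with the bookend at its right end (421,193).

```bash
cat > h.py <<'E'
from station import ctrl, imaging
import cv2, numpy as np
from scipy.spatial.transform import Rotation as R
def img(n): return imaging.get_image(n)
def ray(d,uv):
    E=d["extrinsics"]; c=-E[:3,:3].T@E[:3,3]
    v=E[:3,:3].T@np.array([(uv[0]-d["cx"])/d["fx"],(uv[1]-d["cy"])/d["fy"],1.]); return c,v/np.linalg.norm(v)
def plane(d,uv,z):
    c,v=ray(d,uv); return c+v*(z-c[2])/v[2]
def proj(d,p):
    q=d["extrinsics"]@np.append(p,1); return np.array([d["fx"]*q[0]/q[2]+d["cx"],d["fy"]*q[1]/q[2]+d["cy"]])
def tri(d1,u1,d2,u2):
    A=np.zeros((3,3));b=np.zeros(3)
    for d,u in((d1,u1),(d2,u2)):
        c,v=ray(d,u);P=np.eye(3)-np.outer(v,v);A+=P;b+=P@c
    return np.linalg.solve(A,b)
def tins(d,z=.028,box=(240,215,470,330),smax=45,vmin=110):
    h=cv2.cvtColor(d["color"],cv2.COLOR_BGR2HSV); m=((h[...,1]<smax)&(h[...,2]>vmin)).astype(np.uint8)
    k=np.zeros_like(m); x0,y0,x1,y1=box; k[y0:y1,x0:x1]=1; m*=k
    out=[]
    for c in cv2.findContours(m,cv2.RETR_EXTERNAL,cv2.CHAIN_APPROX_NONE)[0]:
        if cv2.contourArea(c)<60: continue
        P=np.array([plane(d,p[0],z)[:2] for p in c],np.float32)
        (cx,cy),(w,l),a=cv2.minAreaRect(P)
        if w>l: a+=0
        else: a+=90
        a=(a+90)%180-90  # direction of long side from world x
        out.append((np.round([cx,cy],4).tolist(),round(max(w,l),4),round(min(w,l),4),round(a,1),np.round(c.reshape(-1,2).mean(0)).tolist()))
    return out
E
python3 - <<'E'
from h import *
t=img("top");s=img("side")
for x in tins(t): print(x)
for x in tins(s,box=(255,255,355,340)): print('side',x)
h=cv2.cvtColor(t["color"],cv2.COLOR_BGR2HSV)
m=((h[...,2]<70)).astype(np.uint8); m[:, :320]=0;m[:,430:]=0;m[:160]=0;m[215:]=0
c=max(cv2.findContours(m,cv2.RETR_EXTERNAL,cv2.CHAIN_APPROX_NONE)[0],key=cv2.contourArea)
print('shelf box',cv2.minAreaRect(c)); print([np.round(plane(t,p,.045),3) .tolist() for p in cv2.boxPoints(cv2.minAreaRect(c))])
a=cv2.resize(t["color"][160:290,170:330],None,fx=5,fy=4.0,interpolation=cv2.INTER_CUBIC)[:600]
b=t["color"][150:300,310:440]
A=cv2.resize(t["color"][185:265,170:250],(400,400),interpolation=cv2.INTER_CUBIC)
B=cv2.resize(s["color"][120:240,190:290],(333,400),interpolation=cv2.INTER_CUBIC)
cv2.imwrite("pics/hold.png",np.hstack([A,B]))
C=cv2.resize(t["color"][155:255,290:440],(750,500),interpolation=cv2.INTER_CUBIC)
cv2.imwrite("pics/shelf.png",C)
E
```

```text
([0.441, 0.0251], 0.0605, 0.0417, -62.2, [307.0, 236.0])
([0.4459, -0.2386], 0.0605, 0.0433, 34.5, [388.0, 236.0])
([0.4453, -0.1133], 0.0599, 0.0414, 54.1, [350.0, 236.0])
side ([0.4437, -0.2464], 0.0597, 0.0415, 35.7, [339.0, 321.0])
side ([0.4438, -0.1185], 0.0569, 0.0399, 54.5, [307.0, 292.0])
side ([0.439, 0.0184], 0.0579, 0.0404, -62.8, [275.0, 265.0])
shelf box ((373.2461853027344, 187.53077697753906), (94.88656616210938, 30.7606143951416), 7.125016689300537)
[[0.567, -0.029, 0.045], [0.666, -0.039, 0.045], [0.635, -0.344, 0.045], [0.536, -0.332, 0.045]]
```

View pics/hold.png

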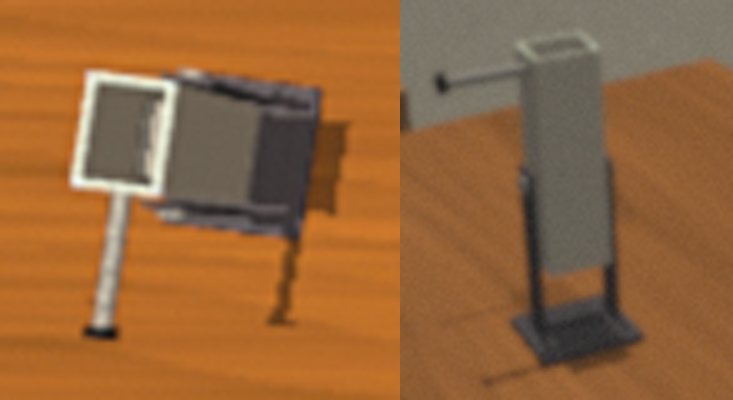

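View pics/shelf.png

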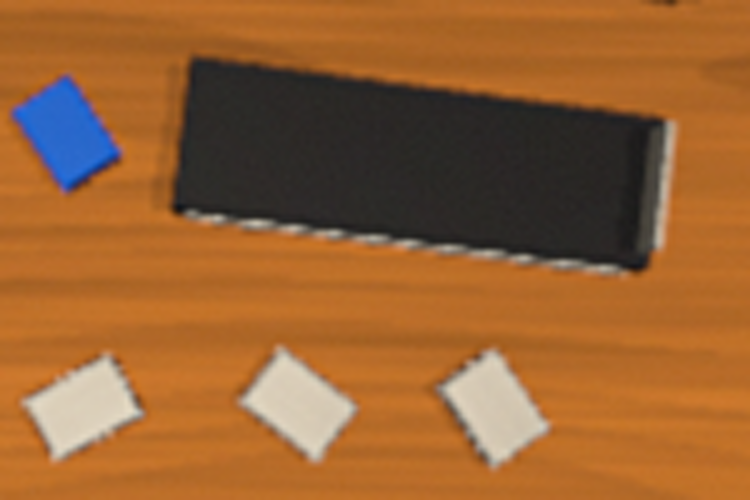

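The crops confirm three silver rectangular tins, with crop centres near (83,407), (297,403) and (492,407). The blue tin at (66,133) stays where it is. The holder's mouth ring is centred at crop (126,134) in the top view and (559,47) in the side view. The bar's knob is at (100,332) and (441,82), so the bar points toward the robot.

Run:
```python
from h import *
t=img("top");s=img("side")
T=lambda x,y:(170+x/5-.4,185+y/5-.4); S=lambda x,y:(190+(x-400)/3.33-.35,120+y/3.33-.35)
c=[plane(t,T(*p),.29) for p in((85,70),(180,82),(168,197),(72,185))]
print('cam',ray(t,(0,0))[0],ray(s,(0,0))[0])
print('mouth',np.mean(c,0),'corners',np.round(c,3).tolist())
print('mouth tri',tri(t,T(126,134),s,S(559,47)))
print('bar', plane(t,T(120,192),.275),plane(t,T(103,320),.275),'knob tri',tri(t,T(100,331),s,S(441,82)))
f=lambda x,y:(290+x/5-.4,155+y/5-.4)
print('bookend top',[np.round(plane(t,f(*p),.09),4).tolist() for p in((664,121),(654,247),(675,121),(663,250))])
print('bookend base',[np.round(plane(t,f(*p),.045),4).tolist() for p in((640,185),)])
print('left end',[np.round(plane(t,f(*p),.045),4).tolist() for p in((190,57),(177,210))])
```

```text
cam [0.45170586 0.00220486 1.42489057] [-0.09642991 -0.86818604  0.79142039]
mouth [0.501276   0.31443754 0.29      ] corners [[0.534, 0.337, 0.29], [0.529, 0.288, 0.29], [0.469, 0.291, 0.29], [0.474, 0.341, 0.29]]
mouth tri [0.50203372 0.31431092 0.28872369]
bar [0.47082512 0.3204973  0.275     ] [0.4033349  0.32642311 0.275     ] knob tri [0.39787625 0.32744003 0.27545817]
bookend top [[0.6272, -0.3336, 0.09], [0.5481, -0.3276, 0.09], [0.6273, -0.3405, 0.09], [0.5464, -0.3332, 0.09]]
bookend base [[0.5912, -0.3295, 0.045]]
left end [[0.6675, -0.0378, 0.045], [0.5683, -0.0315, 0.045]]
```

```bash
cat >> h.py <<'E'
def to(pos,ang,lean=0.,lax=None,ref=None):
    """tool down, tool y along world angle ang(deg) or its half turn; prints shift/turn in tool units"""
    o=ctrl.get_obs(); p0=np.array(o["tool_pos"]); R0=R.from_rotvec(o["tool_rot"])
    best=None
    for k in(0,180):
        a=np.radians(ang+k); y=np.array([np.cos(a),np.sin(a),0]); z=np.array([0,0,-1.]); M=R.from_matrix(np.c_[np.cross(y,z),y,z])
        if lax is not None: M=R.from_rotvec(np.radians(lean)*np.array(lax))*M
        r=(R0.inv()*M).as_rotvec()
        if best is None or np.linalg.norm(r)<np.linalg.norm(best[0]): best=(r,M)
    r,M=best; d=np.array(pos)-p0
    print("t",round(o["t"],2),"pos",np.round(p0,4),"q6",round(o["q"][5],2),"open",round(o["opening"],4),"F",np.round(o["contact_force"],1))
    print("shift in present axes /50mm",np.round(R0.inv().apply(d)/.05,2),"turn /8deg",np.round(np.degrees(r)/8,2),"shift in final axes",np.round(M.inv().apply(d)/.05,2))
E
python3 -c "
from h import *
to([.425,.3205,.36],85.5)"
```

```text
t 0.3 pos [0.1574 0.6046 0.2309] q6 -0.12 open 0.085 F [-0.2 -0.8  0.1]
shift in present axes /50mm [-6.61 -4.15 -2.58] turn /8deg [-0.   -0.   -1.26] shift in final axes [-5.78 -5.25 -2.58]
```

Emit:
{"op": "play_rows", "data": {"series": [[1,[0,0,-1],[0,0,0]],[1,[0,0,-1],[0,0,0]],[1,[-0.8,-0.5,-0.6],[0,0,0]],[1,[-0.9,-0.6,0],[0,0,0]],[1,[-0.9,-0.6,0],[0,0,0]],[1,[-0.9,-0.6,0],[0,0,0]],[1,[-0.9,-0.6,0],[0,0,0]],[1,[-0.9,-0.6,0],[0,0,0]]], "force": 40}}

```text
t: 1.3
tool_pos: [0.3707, 0.3672, 0.3614]
tool_rot: [0.399, 3.116, 0.001]
contact_force: [1.0, -0.1, -0.3]
opening: 0.0854
grip_force: 0.0
```

Emit:
{"op": "play_rows", "data": {"series": [[1,[-0.7,-0.4,0],[0,0,-0.6]],[1,[-0.3,-0.3,0],[0,0,-0.65]],[1,[0,0,0],[0,0,0]],[1,[0,0,0],[0,0,0]]]}}

```text
t: 1.8
tool_pos: [0.4106, 0.3235, 0.3613]
tool_rot: [-0.127, -3.139, -0.001]
contact_force: [0.7, 0.4, 0.0]
opening: 0.0857
grip_force: 0.0
```

```bash
python3 -c "
from h import *
to([.4237,.3205,.256],85.5)"
```

```text
t 1.8 pos [0.4106 0.3235 0.3613] q6 -0.97 open 0.0857 F [0.7 0.4 0. ]
shift in present axes /50mm [-0.27 -0.04  2.11] turn /8deg [ 0.   -0.   -0.02] shift in final axes [-0.27 -0.04  2.11]
```

Emit:
{"op": "play_rows", "data": {"series": [[1,[-0.27,-0.04,0.4],[0,0,0]],[1,[0,0,0.6],[0,0,0]],[1,[0,0,0.6],[0,0,0]],[1,[0,0,0.5],[0,0,0]],[0.3,[0,0,0],[0,0,0]],[0.3,[0,0,0],[0,0,0]],[0.3,[0,0,0],[0,0,0]],[0.3,[0,0,0],[0,0,0]]]}}

```text
t: 2.8
tool_pos: [0.4247, 0.3204, 0.2575]
tool_rot: [0.126, 3.137, 0.002]
contact_force: [-0.3, -0.3, 0.9]
opening: 0.0258
grip_force: 0.0
```

Run:
```python
from h import *
to([.4237,.3205,.256],85.5)
t=img("top");s=img("side")
A=cv2.resize(t["color"][170:270,160:260],(400,400),interpolation=cv2.INTER_CUBIC)
B=cv2.resize(s["color"][70:190,160:260],(333,400),interpolation=cv2.INTER_CUBIC)
cv2.imwrite("pics/grip.png",np.hstack([A,B]))
```

```text
t 2.8 pos [0.4247 0.3204 0.2575] q6 -0.98 open 0.0258 F [-0.3 -0.3  0.9]
shift in present axes /50mm [0.02 0.   0.03] turn /8deg [ 0.01  0.01 -0.01] shift in final axes [0.02 0.   0.03]
```

View pics/grip.png

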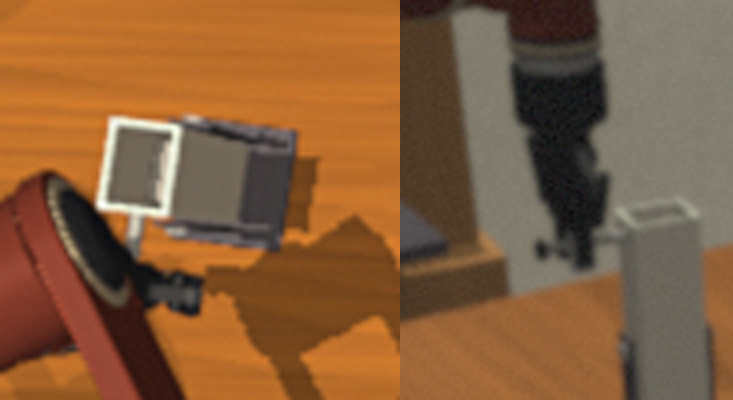

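Both fingers straddle the bar: it runs from the knob at (540,248) through the fingers at (580,248). I'll pinch it and swing the holder.

Emit:
{"op": "play_rows", "data": {"series": [[0,[0,0,0],[0,0,0]],[0,[0,0,0],[0,0,0]],[0,[0,0,0],[0,0,0]]], "force": 45}}

```text
t: 3.28
tool_pos: [0.4243, 0.3205, 0.2569]
tool_rot: [0.126, 3.138, 0.002]
contact_force: [-0.7, 2.3, 3.2]
opening: 0.0083
grip_force: 43.9
```

Run:
```python
import numpy as np
a=np.array([0,.05,.12,.2,.3,.4,.5,.6,.7,.8,.9,1,1.1,1.2,1.3,1.4,1.5,1.6,1.7,1.8,1.9,2.0,2.08,2.16,2.22,2.27,2.31])
print(np.c_[a[1:],-2.2*np.diff(np.sin(a)),-2.2*np.diff(np.cos(a))].round(2).tolist())
```

```text
[[0.05, -0.11, 0.0], [0.12, -0.15, 0.01], [0.2, -0.17, 0.03], [0.3, -0.21, 0.05], [0.4, -0.21, 0.08], [0.5, -0.2, 0.1], [0.6, -0.19, 0.11], [0.7, -0.18, 0.13], [0.8, -0.16, 0.15], [0.9, -0.15, 0.17], [1.0, -0.13, 0.18], [1.1, -0.11, 0.19], [1.2, -0.09, 0.2], [1.3, -0.07, 0.21], [1.4, -0.05, 0.21], [1.5, -0.03, 0.22], [1.6, -0.0, 0.22], [1.7, 0.02, 0.22], [1.8, 0.04, 0.22], [1.9, 0.06, 0.21], [2.0, 0.08, 0.2], [2.08, 0.08, 0.16], [2.16, 0.09, 0.15], [2.22, 0.08, 0.11], [2.27, 0.07, 0.09], [2.31, 0.06, 0.07]]
```

Emit:
{"op": "play_rows", "data": {"series": [[0,[0,-0.11,0],[0,0,0]],[0,[0,-0.15,0.01],[0,0,0]],[0,[0,-0.17,0.03],[0,0,0]],[0,[0,-0.21,0.05],[0,0,0]],[0,[0,-0.21,0.08],[0,0,0]],[0,[0,-0.2,0.1],[0,0,0]],[0,[0,-0.19,0.11],[0,0,0]],[0,[0,-0.18,0.13],[0,0,0]]]}}

```text
t: 4.28
tool_pos: [0.417, 0.2494, 0.23]
tool_rot: [-0.125, -3.135, -0.003]
contact_force: [-4.2, 7.4, -1.9]
opening: 0.0085
grip_force: 43.7
```

Emit:
{"op": "play_rows", "data": {"series": [[0,[0,-0.16,0.15],[0,0,0]],[0,[0,-0.15,0.17],[0,0,0]],[0,[0,-0.13,0.18],[0,0,0]],[0,[0,-0.11,0.19],[0,0,0]],[0,[0,-0.09,0.2],[0,0,0]],[0,[0,-0.07,0.21],[0,0,0]],[0,[0,-0.05,0.21],[0,0,0]],[0,[0,-0.03,0.22],[0,0,0]]]}}

```text
t: 5.28
tool_pos: [0.4132, 0.2134, 0.1539]
tool_rot: [-0.126, -3.134, -0.016]
contact_force: [-6.7, 18.7, 3.8]
opening: 0.0085
grip_force: 43.9
```

Run:
```python
from h import *
h=np.array([.424,.3205,.257-.11]); a=1.5
to(h+[-.078*.11*np.sin(a),-.997*.11*np.sin(a),.11*np.cos(a)],85.5)
print(ctrl.get_obs()["wrist_torque"],ctrl.get_obs()["grip_force"])
t=img("top");s=img("side")
A=cv2.resize(t["color"][170:270,160:280],(480,400),interpolation=cv2.INTER_CUBIC)
B=cv2.resize(s["color"][100:240,180:290],(314,400),interpolation=cv2.INTER_CUBIC)
cv2.imwrite("pics/swing.png",np.hstack([A,B]))
```

```text
t 5.28 pos [0.4132 0.2134 0.1539] q6 -1.18 open 0.0085 F [-6.7 18.7  3.8]
shift in present axes /50mm [-0.05 -0.04 -0.02] turn /8deg [ 0.07 -0.04 -0.01] shift in final axes [-0.05 -0.04 -0.02]
[ 3.36699952  1.0487645  -0.22247144] 43.86368751525879
```

View pics/swing.png

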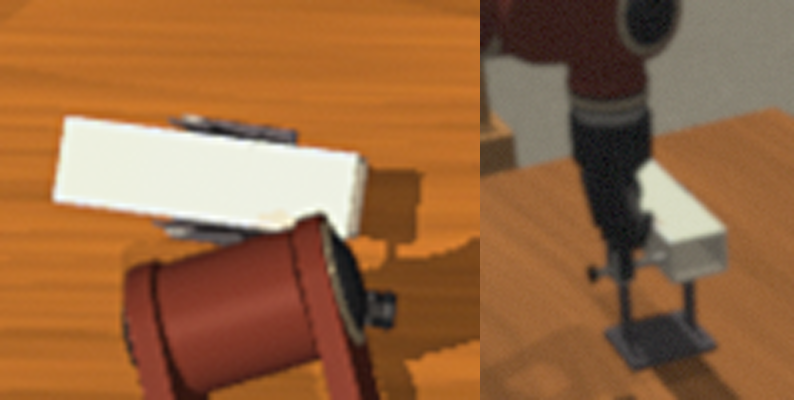

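The holder is level, at crop (210,175). There's about 19 N of side load, so I'll ease a few millimetres toward +y and −x and carry on.

Emit:
{"op": "play_rows", "data": {"series": [[0,[0.04,0.05,0.15],[0,0,0]],[0,[0,0.04,0.22],[0,0,0]],[0,[0,0.05,0.22],[0,0,0]],[0,[0,0.07,0.21],[0,0,0]],[0,[0,0.08,0.2],[0,0,0]],[0,[0,0.08,0.16],[0,0,0]]]}}

```text
t: 6.12
tool_pos: [0.4147, 0.2281, 0.0954]
tool_rot: [-0.126, -3.139, 0.002]
contact_force: [-3.0, -0.9, 4.5]
opening: 0.0083
grip_force: 46.9
```

Emit:
{"op": "play_rows", "data": {"series": [[0,[0,0.09,0.15],[0,0,0]],[0,[0,0.08,0.11],[0,0,0]],[0,[0,0.07,0.09],[0,0,0]],[0,[0,0,0],[0,0,0]],[0,[0,0,0],[0,0,0]]]}}

```text
t: 6.75
tool_pos: [0.4159, 0.24, 0.0779]
tool_rot: [0.126, 3.139, -0.002]
contact_force: [2.9, -4.4, -4.6]
opening: 0.0079
grip_force: 46.9
```

Run:
```python
from h import *
h=np.array([.424,.3205,.257-.11]); a=2.27
to(h+[-.078*.11*np.sin(a),-.997*.11*np.sin(a),.11*np.cos(a)],85.5)
t=img("top");s=img("side")
A=cv2.resize(t["color"][170:270,180:320],(448,320),interpolation=cv2.INTER_CUBIC)
B=cv2.resize(s["color"][140:300,190:330],(280,320),interpolation=cv2.INTER_CUBIC)
cv2.imwrite("pics/tip.png",np.hstack([A,B]))
```

```text
t 6.75 pos [0.4159 0.24   0.0779] q6 -1.12 open 0.0079 F [ 2.9 -4.4 -4.6]
shift in present axes /50mm [-0.04 -0.07  0.03] turn /8deg [-0.01  0.   -0.01] shift in final axes [-0.04 -0.07  0.03]
```

View pics/tip.png

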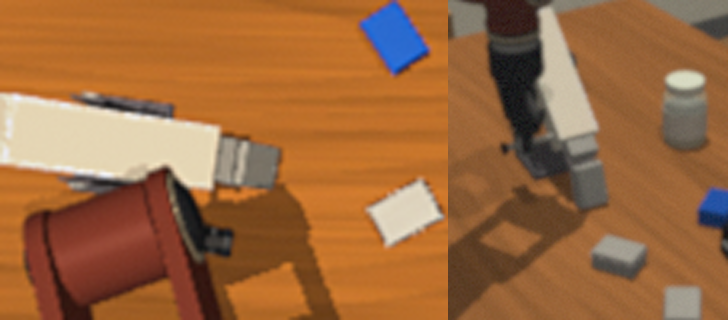

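Two tins have come out of the mouth, at crop (262,165) and (232,160), and may still be moving or propped up. I'll go slightly further and wait.

Emit:
{"op": "play_rows", "data": {"series": [[0,[0,0.05,0.06],[0,0,0]],[0,[0,0,0],[0,0,0]],[0,[0,0,0],[0,0,0]],[0,[0,0,0],[0,0,0]],[0,[0,0,0],[0,0,0]]]}}

```text
t: 7.48
tool_pos: [0.4161, 0.2421, 0.0751]
tool_rot: [0.126, 3.138, -0.003]
contact_force: [3.8, -4.9, -2.9]
opening: 0.0081
grip_force: 47.3
```

Run:
```python
from h import *
to([.4,.24,.07],85.5)
t=img("top");s=img("side")
A=cv2.resize(t["color"][170:270,180:320],(448,320),interpolation=cv2.INTER_CUBIC)
B=cv2.resize(s["color"][140:300,190:330],(280,320),interpolation=cv2.INTER_CUBIC)
cv2.imwrite("pics/tip2.png",np.hstack([A,B]))
```

```text
t 7.47 pos [0.4161 0.2421 0.0751] q6 -1.12 open 0.0081 F [ 3.8 -4.9 -2.9]
shift in present axes /50mm [ 0.32 -0.07  0.1 ] turn /8deg [-0.01  0.01 -0.01] shift in final axes [ 0.32 -0.07  0.1 ]
```

View pics/tip2.png

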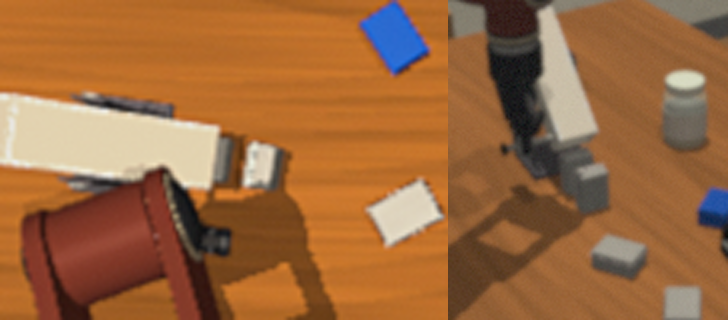

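Both tins are out of the tube, standing on end at crop (262,165) and behind it at (225,160). I'll swing the holder back along the same arc.

Emit:
{"op": "play_rows", "data": {"series": [[0,[0,-0.05,-0.06],[0,0,0]],[0,[0,-0.07,-0.09],[0,0,0]],[0,[0,-0.08,-0.11],[0,0,0]],[0,[0,-0.09,-0.15],[0,0,0]],[0,[0,-0.08,-0.16],[0,0,0]],[0,[0,-0.08,-0.2],[0,0,0]],[0,[0,-0.07,-0.21],[0,0,0]],[0,[0,-0.05,-0.22],[0,0,0]]]}}

```text
t: 8.57
tool_pos: [0.4131, 0.2146, 0.1363]
tool_rot: [-0.126, -3.138, -0.001]
contact_force: [0.8, -0.7, -5.7]
opening: 0.0078
grip_force: 44.6
```

Emit:
{"op": "play_rows", "data": {"series": [[0,[0,-0.04,-0.22],[0,0,0]],[0,[-0.02,-0.03,-0.18],[0,0,0]],[0,[0,0.02,-0.22],[0,0,0]],[0,[0,0.05,-0.21],[0,0,0]],[0,[0,0.07,-0.21],[0,0,0]],[0,[0,0.09,-0.2],[0,0,0]],[0,[0,0.11,-0.19],[0,0,0]],[0,[0,0.13,-0.17],[0,0,0]]]}}

```text
t: 9.57
tool_pos: [0.4153, 0.2326, 0.2165]
tool_rot: [-0.126, -3.136, 0.01]
contact_force: [-7.5, -8.4, 0.8]
opening: 0.0078
grip_force: 44.0
```

Emit:
{"op": "play_rows", "data": {"series": [[0,[0,0.15,-0.17],[0,0,0]],[0,[0,0.16,-0.15],[0,0,0]],[0,[0,0.18,-0.13],[0,0,0]],[0,[0,0.19,-0.11],[0,0,0]],[0,[0,0.2,-0.1],[0,0,0]],[0,[0,0.2,-0.08],[0,0,0]],[0,[0,0.18,-0.05],[0,0,0]],[0,[0,0.15,-0.03],[0,0,0]]]}}

```text
t: 10.58
tool_pos: [0.4247, 0.3043, 0.2633]
tool_rot: [0.127, 3.13, -0.001]
contact_force: [-1.8, -5.5, 12.1]
opening: 0.0078
grip_force: 46.4
```

Run:
```python
from h import *
to([.424,.3205,.257],85.5)
```

```text
t 10.57 pos [0.4247 0.3043 0.2633] q6 -1.01 open 0.0078 F [-1.8 -5.5 12.1]
shift in present axes /50mm [0.04 0.32 0.13] turn /8deg [-0.    0.07 -0.02] shift in final axes [0.04 0.32 0.13]
```

Emit:
{"op": "play_rows", "data": {"series": [[0,[0,0.12,0.02],[0,0,0]],[0,[0,0.12,0.02],[0,0,0]],[0,[0,0.1,0.02],[0,0,0]],[0,[0,0.06,0],[0,0,0]],[0,[0,0,0],[0,0,0]]]}}

```text
t: 11.2
tool_pos: [0.4269, 0.3231, 0.2639]
tool_rot: [0.128, 3.127, -0.004]
contact_force: [-7.8, -13.8, 23.5]
opening: 0.008
grip_force: 48.4
```

Run:
```python
from h import *
to([.424,.3205,.257],85.5)
t=img("top");s=img("side")
A=cv2.resize(t["color"][170:270,160:320],(480,300),interpolation=cv2.INTER_CUBIC)
B=cv2.resize(s["color"][120:290,180:330],(265,300),interpolation=cv2.INTER_CUBIC)
cv2.imwrite("pics/up.png",np.hstack([A,B]))
```

```text
t 11.2 pos [0.4269 0.3231 0.2639] q6 -0.98 open 0.008 F [ -7.8 -13.8  23.5]
shift in present axes /50mm [ 0.05 -0.06  0.14] turn /8deg [-0.01  0.08 -0.02] shift in final axes [ 0.05 -0.06  0.14]
```

View pics/up.png

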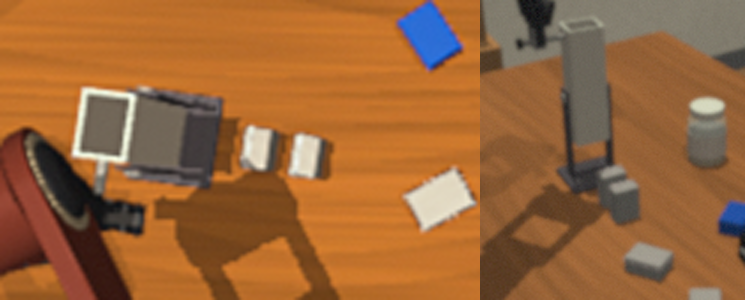

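The holder is upright against its stop, and both tins stand on end at top crop (259,148) and (307,157). I'll release the bar and rise.

Emit:
{"op": "play_rows", "data": {"series": [[0.5,[0,0,0],[0,0,0]],[0.5,[0,0,0],[0,0,0]],[0.5,[0,0,0],[0,0,0]],[0.5,[0,0,-0.5],[0,0,0]],[0.5,[0.1,0,-1],[0,0,0]],[1,[0.8,-0.4,-0.6],[0,0,0]],[1,[0.8,-0.8,0],[0,0,0]],[1,[0.8,-0.8,0],[0,0,0]]]}}

```text
t: 12.3
tool_pos: [0.2898, 0.2343, 0.359]
tool_rot: [0.124, 3.139, -0.0]
contact_force: [-0.3, -0.1, -0.4]
opening: 0.0853
grip_force: 0.0
```

Run:
```python
from h import *
to([.424,.3205,.257],85.5)
t=img("top");s=img("side")
for x in tins(t): print(x)
print('standing');
for x in tins(t,z=.062,box=(232,205,275,240)): print(x)
A=cv2.resize(t["color"][170:260,170:320],(750,450),interpolation=cv2.INTER_CUBIC)
B=cv2.resize(s["color"][120:260,200:290],(289,450),interpolation=cv2.INTER_CUBIC)
cv2.imwrite("pics/up2.png",np.hstack([A[:,:510],B]))
c=tins(t,z=0.29,box=(175,195,206,228),vmin=150); print('mouth',c)
```

```text
t 12.3 pos [0.2898 0.2343 0.359 ] q6 -1.01 open 0.0853 F [-0.3 -0.1 -0.4]
shift in present axes /50mm [-2.54  1.93  2.04] turn /8deg [-0.  0. -0.] shift in final axes [-2.54  1.93  2.04]
([0.4416, 0.0254], 0.0604, 0.0433, -61.9, [307.0, 236.0])
([0.446, -0.2391], 0.061, 0.0429, 36.0, [388.0, 236.0])
([0.4453, -0.1133], 0.0599, 0.0414, 54.1, [350.0, 236.0])
([0.4842, 0.171], 0.0413, 0.0265, -7.7, [261.0, 222.0])
([0.4884, 0.224], 0.0365, 0.0279, -8.2, [245.0, 220.0])
standing
([0.4834, 0.1669], 0.0403, 0.0259, -7.7, [261.0, 222.0])
([0.4905, 0.2181], 0.0418, 0.0273, -8.3, [245.0, 219.0])
mouth [([0.4957, 0.3157], 0.071, 0.0476, -6.3, [195.0, 213.0])]
```

View pics/up2.png

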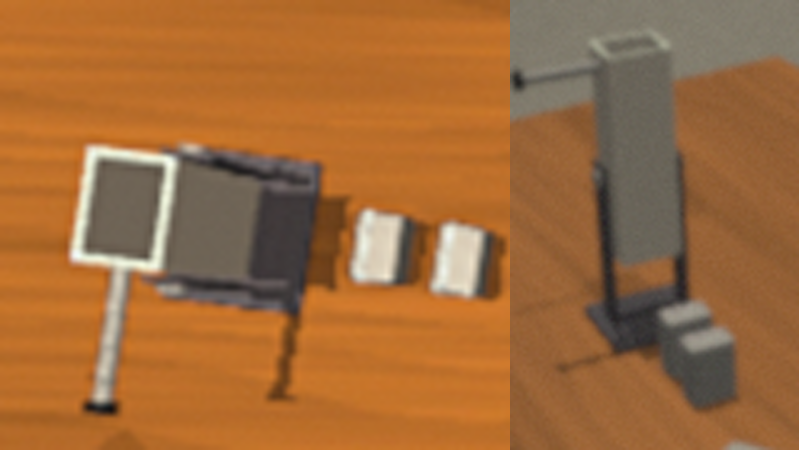

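Top view: the holder is upright and empty, and the two tins stand on end at crop (380,247) and (462,260), that is world (0.491,0.218) and (0.483,0.167). I'll place the three flat silver tins first, then tip these two over.

```bash
cat >> h.py <<'E'
RS=np.array([.5863,-.331]); YS=np.array([.101,.995])
def slot(k,z): 
    p=RS+YS*(.026+.048*k); return [p[0],p[1],z]
E
python3 -c "
from h import *
to([.446,-.239,.10],35.5)"
```

```text
t 12.4 pos [0.2884 0.2333 0.3597] q6 -1.01 open 0.0854 F [-0.  -0.1  0.3]
shift in present axes /50mm [-3.88 -9.17  5.19] turn /8deg [0.02 0.02 6.24] shift in final axes [-9.52 -2.92  5.19]
```

Emit:
{"op": "play_rows", "data": {"series": [[1,[-0.3,-0.7,0],[0,0,0]],[1,[-0.45,-1,0],[0,0,0]],[1,[-0.45,-1,0],[0,0,0]],[1,[-0.45,-1,0],[0,0,0]],[1,[-0.45,-1,0],[0,0,0]],[1,[-0.45,-1,0],[0,0,0]],[1,[-0.45,-1,0],[0,0,0]],[1,[-0.45,-1,0],[0,0,0]]]}}

```text
t: 13.4
tool_pos: [0.4328, -0.1647, 0.3582]
tool_rot: [-0.127, -3.139, -0.001]
contact_force: [1.1, 0.0, 0.1]
opening: 0.0853
grip_force: 0.0
```

Emit:
{"op": "play_rows", "data": {"series": [[1,[-0.43,-1,0],[0,0,0]],[1,[0,-0.47,0],[0,0,0]],[1,[0,0,0.7],[0,0,1]],[1,[0,0,0.8],[0,0,1]],[1,[0,0,0.9],[0,0,1]],[1,[0,0,0.9],[0,0,1]],[1,[0,0,0.9],[0,0,1]],[1,[0,0,0.9],[0,0,1]]]}}

```text
t: 14.4
tool_pos: [0.4477, -0.2375, 0.1016]
tool_rot: [-1.398, -2.813, -0.0]
contact_force: [-0.3, -0.1, 0.1]
opening: 0.0856
grip_force: 0.0
```

```bash
python3 -c "
from h import *
t=img('top')
for x in tins(t): print(x)
to([.446,-.239,.003],35.5)"
```

```text
([0.4416, 0.0254], 0.0604, 0.0433, -61.9, [307.0, 236.0])
([0.4453, -0.1133], 0.0599, 0.0414, 54.1, [350.0, 236.0])
([0.4842, 0.1707], 0.0413, 0.027, -7.6, [261.0, 222.0])
([0.4884, 0.224], 0.0365, 0.0279, -8.2, [245.0, 220.0])
t 14.45 pos [ 0.4438 -0.2347  0.0947] q6 -1.28 open 0.0856 F [-4.3  2.  -4.7]
shift in present axes /50mm [-0.12 -0.01  1.83] turn /8deg [-0.03 -0.08  0.19] shift in final axes [-0.09 -0.01  1.83]
```

Emit:
{"op": "play_rows", "data": {"series": [[1,[-0.05,0,0],[0,0,0.2]],[1,[0,0,0.6],[0,0,0]],[1,[0,0,0.6],[0,0,0]],[1,[0,0,0.4],[0,0,0]],[1,[0,0,0],[0,0,0]]], "force": 50}}

```text
t: 15.08
tool_pos: [0.4498, -0.2401, 0.0247]
tool_rot: [1.429, 2.797, -0.0]
contact_force: [0.2, 0.8, -0.5]
opening: 0.0856
grip_force: 0.0
```

```bash
python3 -c "
from h import *
to([.446,-.239,.003],35.5)
to([.446,-.241,.003],35.5)"
```

```text
t 15.07 pos [ 0.4498 -0.2401  0.0247] q6 -1.26 open 0.0856 F [ 0.2  0.8 -0.5]
shift in present axes /50mm [ 0.06 -0.05  0.43] turn /8deg [0.   0.   0.05] shift in final axes [ 0.06 -0.05  0.43]
t 15.07 pos [ 0.4498 -0.2401  0.0247] q6 -1.26 open 0.0856 F [ 0.2  0.8 -0.5]
shift in present axes /50mm [ 0.03 -0.07  0.43] turn /8deg [0.   0.   0.05] shift in final axes [ 0.03 -0.07  0.43]
```

Emit:
{"op": "play_rows", "data": {"series": [[1,[0.05,-0.05,0.43],[0,0,0]],[1,[0,0,0],[0,0,0]],[0.6,[0,0,0],[0,0,0]],[0.6,[0,0,0],[0,0,0]],[0.5,[0,0,0],[0,0,0]],[0.5,[0,0,0],[0,0,0]],[0.5,[0,0,0],[0,0,0]]]}}

```text
t: 15.95
tool_pos: [0.4472, -0.2402, 0.0046]
tool_rot: [1.429, 2.793, -0.001]
contact_force: [-0.7, 0.2, 6.4]
opening: 0.0609
grip_force: 56.3
```

```bash
python3 -c "
from h import *
print(ctrl.get_obs()['grip_force'])
to(slot(0,.10),-5.8)"
```

```text
56.29886984825134
t 15.95 pos [ 0.4472 -0.2402  0.0046] q6 -1.26 open 0.0609 F [-0.7  0.2  6.4]
shift in present axes /50mm [-2.72  1.54 -1.9 ] turn /8deg [0.02 0.02 5.2 ] shift in final axes [-1.    2.95 -1.91]
```

Emit:
{"op": "play_rows", "data": {"series": [[0.5,[0,0,-0.5],[0,0,0]],[0.5,[0,0,-0.9],[0,0,0]],[0.5,[-0.22,0.14,-0.9],[0,0,0]],[0.5,[-0.8,0.4,0],[0,0,0]],[0.5,[-0.9,0.5,0],[0,0,0]],[0.5,[-0.8,0.5,0],[0,0,0]],[0.5,[0,0,0],[0,0,0.9]],[0.5,[0,0,0],[0,0,0.9]]]}}

```text
t: 16.95
tool_pos: [0.588, -0.3043, 0.1168]
tool_rot: [-1.775, -2.591, -0.0]
contact_force: [-0.8, -0.6, -0.7]
opening: 0.0605
grip_force: 55.5
```

Emit:
{"op": "play_rows", "data": {"series": [[0.5,[0,0,0],[0,0,0.9]],[0.5,[0,0,0],[0,0,0.9]],[0.5,[0,0,0],[0,0,0.9]],[0.5,[0,0,0],[0,0,0.7]],[0.5,[0,0,0],[0,0,0]],[0.5,[0,0,0],[0,0,0]]]}}

```text
t: 17.7
tool_pos: [0.5876, -0.3042, 0.1174]
tool_rot: [-2.329, -2.108, -0.0]
contact_force: [-0.2, -0.0, -0.2]
opening: 0.0611
grip_force: 55.5
```

Run:
```python
from h import *
to(slot(0,.0495),-5.8)
t=img('top')
cv2.imwrite("pics/pl.png",cv2.resize(t["color"][155:255,290:440],(750,500),interpolation=cv2.INTER_CUBIC))
# shelf top edges again: intensity gradient along front/back & left end
g=cv2.cvtColor(t["color"],cv2.COLOR_BGR2HSV)[...,2]
m=((g<75)).astype(np.uint8); m[:, :320]=0;m[:,410:]=0;m[:160]=0;m[215:]=0
for u in (335,345,355,365):
    r=np.where(m[:,u])[0]; print(u,r.min(),r.max(),plane(t,(u,r.min()-.5),.045)[:2].round(4),plane(t,(u,r.max()+.5),.045)[:2].round(4))
```

```text
t 17.7 pos [ 0.5876 -0.3042  0.1174] q6 -0.49 open 0.0611 F [-0.2 -0.  -0.2]
shift in present axes /50mm [-0.02  0.03  1.36] turn /8deg [-0.   -0.    0.01] shift in final axes [-0.02  0.03  1.36]
335 168 197 [ 0.6632 -0.0618] [ 0.5661 -0.0636]
345 169 199 [ 0.6607 -0.0941] [ 0.5604 -0.0958]
355 170 200 [ 0.6582 -0.1265] [ 0.5579 -0.128 ]
365 172 201 [ 0.6525 -0.1589] [ 0.5554 -0.1602]
```

View pics/pl.png

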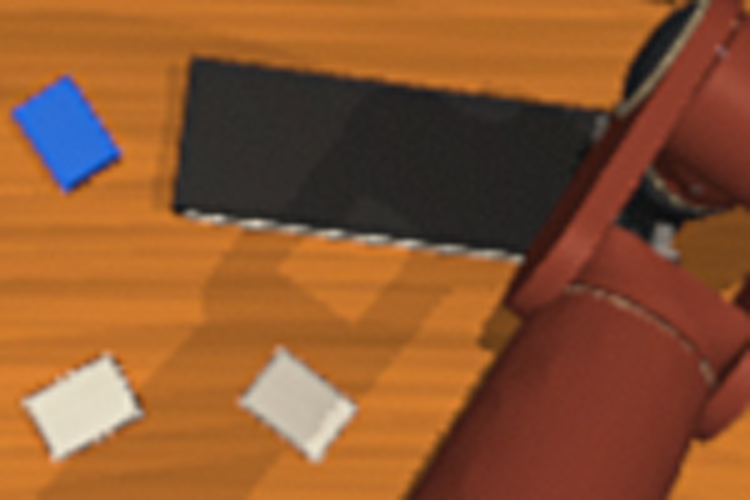

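The shelf's measured mid-line agrees with my slot positions, and the tin is held above the right end. I'll lower it.

Emit:
{"op": "play_rows", "data": {"series": [[0.5,[0,0.03,0.5],[0,0,0]],[0.5,[0,0,0.5],[0,0,0]],[0.5,[0,0,0.25],[0,0,0]],[0.5,[0,0,0.1],[0,0,0]],[0.5,[0,0,0],[0,0,0]]]}}

```text
t: 18.38
tool_pos: [0.5897, -0.3048, 0.0507]
tool_rot: [2.33, 2.106, 0.001]
contact_force: [0.9, 0.5, -1.0]
opening: 0.0608
grip_force: 55.5
```

Emit:
{"op": "play_rows", "data": {"series": [[0.85,[0,0,0],[0,0,0]],[0.9,[0,0,0],[0,0,0]],[1,[0,0,0],[0,0,0]],[1,[0,0,-0.4],[0,0,0]],[1,[0,0,-0.8],[0,0,0]],[1,[0,0,-0.9],[0,0,0]],[1,[0,0,-0.4],[0,0,0]]]}}

```text
t: 19.25
tool_pos: [0.5907, -0.3055, 0.1802]
tool_rot: [2.326, 2.102, 0.003]
contact_force: [-0.3, 0.5, 0.3]
opening: 0.0856
grip_force: 0.0
```

```bash
python3 -c "
from h import *
to([.4453,-.1133,.10],54.1)"
```

```text
t 19.25 pos [ 0.5907 -0.3055  0.1802] q6 -0.49 open 0.0856 F [-0.3  0.5  0.3]
shift in present axes /50mm [ 3.54 -3.29  1.57] turn /8deg [ 0.03  0.05 -7.49] shift in final axes [4.61 1.41 1.6 ]
```

Emit:
{"op": "play_rows", "data": {"series": [[1,[0.6,-0.55,0],[0,0,0]],[1,[0.8,-0.75,0],[0,0,0]],[1,[0.8,-0.75,0],[0,0,0]],[1,[0.8,-0.75,0],[0,0,0]],[1,[0.54,-0.49,0],[0,0,0]],[1,[0,0,0.4],[0,0,-0.9]],[1,[0,0,0.4],[0,0,-0.95]],[1,[0,0,0.4],[0,0,-0.95]]]}}

```text
t: 20.25
tool_pos: [0.443, -0.1114, 0.1142]
tool_rot: [-1.872, -2.523, 0.0]
contact_force: [-0.1, 0.3, -0.0]
opening: 0.0855
grip_force: 0.0
```

Emit:
{"op": "play_rows", "data": {"series": [[1,[0,0,0.4],[0,0,-0.95]],[1,[0,0,0],[0,0,-0.95]],[1,[0,0,0],[0,0,-0.95]],[1,[0,0,0],[0,0,-0.95]],[1,[0,0,0],[0,0,-0.9]],[1,[0,0,0],[0,0,0]],[1,[0,0,0],[0,0,0]]]}}

```text
t: 21.12
tool_pos: [0.4432, -0.1117, 0.0947]
tool_rot: [-0.968, -2.988, -0.0]
contact_force: [0.0, 1.0, 0.4]
opening: 0.0852
grip_force: 0.0
```

```bash
python3 -c "
from h import *
t=img('top')
for x in tins(t): print(x)
print('shelf',tins(t,z=.073,box=(325,165,419,215)))
s=img('side')
for x in tins(s,box=(255,255,355,340)): print('side',x)
to([.4453,-.1133,.0045],54.1)"
```

```text
([0.3889, -0.0978], 0.043, 0.031, 68.7, [345.0, 252.0])
([0.4408, 0.0256], 0.0605, 0.0415, -59.1, [306.0, 236.0])
([0.4843, 0.171], 0.0414, 0.0269, -6.3, [261.0, 222.0])
([0.488, 0.2238], 0.0363, 0.0269, -6.2, [245.0, 220.0])
shelf [([0.5899, -0.3019], 0.0635, 0.0443, 0.2, [411.0, 191.0])]
side ([0.3892, -0.1143], 0.0411, 0.0291, -35.5, [288.0, 299.0])
side ([0.4375, 0.0185], 0.0579, 0.0431, -59.6, [275.0, 265.0])
t 21.23 pos [ 0.4433 -0.1117  0.0948] q6 -1.35 open 0.0857 F [ 0.2 -1.   0.1]
shift in present axes /50mm [-0.05 -0.    1.81] turn /8deg [-0. -0.  0.] shift in final axes [-0.05 -0.    1.81]
```

The tin expected under the gripper now seems to be at about (0.39,−0.10), so it was probably knocked aside. I'll move clear and measure again.

```bash
python3 -c "
from h import *
to([.44,-.31,.2],54.1)"
```

```text
t 21.23 pos [ 0.4433 -0.1117  0.0948] q6 -1.35 open 0.0857 F [ 0.2 -1.   0.1]
shift in present axes /50mm [-2.27 -3.25 -2.1 ] turn /8deg [-0. -0.  0.] shift in final axes [-2.27 -3.25 -2.1 ]
```

Emit:
{"op": "play_rows", "data": {"series": [[1,[0,0,-0.8],[0,0,0]],[1,[-0.3,-0.4,-0.8],[0,0,0]],[1,[-0.5,-0.75,-0.5],[0,0,0]],[1,[-0.5,-0.75,0],[0,0,0]],[1,[-0.5,-0.75,0],[0,0,0]],[1,[-0.5,-0.6,0],[0,0,0]],[1,[0,0,0],[0,0,0]]]}}

```text
t: 22.1
tool_pos: [0.4412, -0.3128, 0.1997]
tool_rot: [-0.971, -2.987, 0.0]
contact_force: [-0.1, 0.3, 0.3]
opening: 0.085
grip_force: 0.0
```

```bash
python3 -c "
from h import *
t=img('top')
for x in tins(t): print(x)
print('shelf',tins(t,z=.073,box=(325,165,419,215)))
s=img('side')
for x in tins(s,box=(255,255,355,340)): print('side',x)
cv2.imwrite('pics/kn.png',np.hstack([cv2.resize(t['color'][155:295,280:440],(400,350),interpolation=cv2.INTER_CUBIC),cv2.resize(s['color'][200:340,250:410],(400,350),interpolation=cv2.INTER_CUBIC)]))
to([.388,-.1,.1],54.1)"
```

```text
([0.4024, -0.0931], 0.0596, 0.0405, 54.5, [343.0, 249.0])
([0.4416, 0.0254], 0.0604, 0.0433, -61.9, [307.0, 236.0])
([0.4844, 0.1707], 0.0408, 0.027, -7.7, [261.0, 222.0])
([0.488, 0.2238], 0.0363, 0.0269, -6.2, [245.0, 220.0])
shelf [([0.5899, -0.3019], 0.0635, 0.0443, 0.2, [411.0, 191.0])]
side ([0.3967, -0.1033], 0.063, 0.0414, 54.5, [288.0, 295.0])
side ([0.4363, 0.0155], 0.0606, 0.0475, -62.8, [275.0, 266.0])
t 22.2 pos [ 0.4414 -0.3106  0.1995] q6 -1.7 open 0.085 F [ 0.9 -0.8  0.1]
shift in present axes /50mm [3.33 2.79 1.99] turn /8deg [ 0.   -0.01  0.01] shift in final axes [3.33 2.79 1.99]
```

View pics/kn.png

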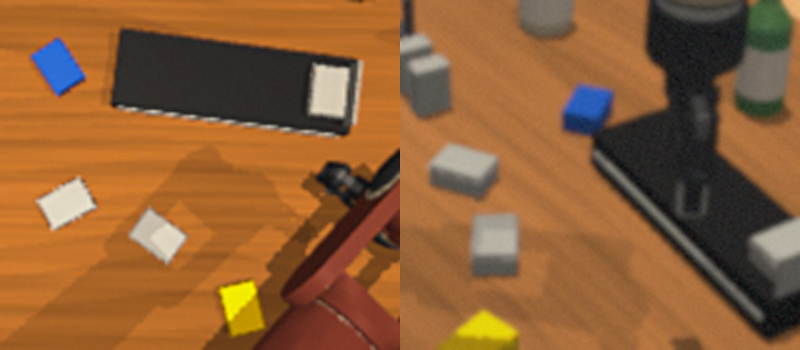

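The tin now lies at top-crop (158,236), which is (0.402,−0.093) at 54°. The first tin sits neatly on the shelf beside the bookend, at crop (330,90).

```bash
python3 -c "
from h import *
to([.4024,-.0938,.0045],54.5)"
```

```text
t 22.2 pos [ 0.4414 -0.3106  0.1995] q6 -1.7 open 0.085 F [ 0.9 -0.8  0.1]
shift in present axes /50mm [3.17 3.06 3.9 ] turn /8deg [ 0.   -0.01 -0.04] shift in final axes [3.15 3.08 3.9 ]
```

Emit:
{"op": "play_rows", "data": {"series": [[1,[0.6,0.56,0],[0,0,0]],[1,[0.8,0.8,0],[0,0,0]],[1,[0.8,0.8,0.5],[0,0,0]],[1,[0.7,0.65,0.7],[0,0,0]],[1,[0.25,0.25,0.7],[0,0,0]],[1,[0,0,0.6],[0,0,0]],[1,[0,0,0.4],[0,0,0]],[1,[0,0,0],[0,0,0]]]}}

```text
t: 23.2
tool_pos: [0.4015, -0.0929, 0.0531]
tool_rot: [-0.962, -2.986, -0.001]
contact_force: [-0.2, 0.1, -0.5]
opening: 0.0858
grip_force: 0.0
```

```bash
python3 -c "
from h import *
to([.4024,-.0938,.0045],54.5)"
```

```text
t 23.2 pos [ 0.4015 -0.0929  0.0531] q6 -1.36 open 0.0858 F [-0.2  0.1 -0.5]
shift in present axes /50mm [-0.03 -0.    0.97] turn /8deg [-0.   -0.03 -0.03] shift in final axes [-0.03 -0.01  0.97]
```

Emit:
{"op": "play_rows", "data": {"series": [[1,[-0.03,0,0.5],[0,0,0]],[1,[0,0,0.47],[0,0,0]],[1,[0,0,0],[0,0,0]],[0.6,[0,0,0],[0,0,0]],[0.6,[0,0,0],[0,0,0]],[0.5,[0,0,0],[0,0,0]],[0.5,[0,0,0],[0,0,0]],[0.5,[0,0,-0.4],[0,0,0]]]}}

```text
t: 24.2
tool_pos: [0.4035, -0.095, 0.0258]
tool_rot: [-0.965, -2.987, -0.0]
contact_force: [0.5, 0.7, 0.2]
opening: 0.0608
grip_force: 55.1
```

```bash
python3 -c "
from h import *
to(slot(1,.11),-5.8)"
```

```text
t 24.2 pos [ 0.4035 -0.095   0.0258] q6 -1.36 open 0.0608 F [0.5 0.7 0.2]
shift in present axes /50mm [-4.98 -0.41 -1.7 ] turn /8deg [-0.01 -0.01  7.5 ] shift in final axes [-2.85  4.11 -1.68]
```

Emit:
{"op": "play_rows", "data": {"series": [[0.5,[0,0,-0.9],[0,0,0]],[0.5,[-0.4,-0.05,-0.9],[0,0,0]],[0.5,[-0.8,-0.06,0],[0,0,0]],[0.5,[-0.9,-0.08,0],[0,0,0]],[0.5,[-0.9,-0.08,0],[0,0,0]],[0.5,[-0.9,-0.07,0],[0,0,0]],[0.5,[-0.7,-0.05,0],[0,0,0]],[0.5,[-0.38,-0.02,0],[0,0,0]]]}}

```text
t: 25.2
tool_pos: [0.5955, -0.2589, 0.1163]
tool_rot: [0.967, 2.989, -0.0]
contact_force: [0.5, -0.0, -0.1]
opening: 0.061
grip_force: 55.2
```

Emit:
{"op": "play_rows", "data": {"series": [[0.5,[0,0,0],[0,0,1]],[0.5,[0,0,0],[0,0,1]],[0.5,[0,0,0],[0,0,1]],[0.5,[0,0,0],[0,0,1]],[0.5,[0,0,0],[0,0,1]],[0.5,[0,0,0],[0,0,1]],[0.5,[0,0,0],[0,0,1]],[0.5,[0,0,0],[0,0,0.5]]]}}

```text
t: 26.2
tool_pos: [0.5943, -0.2576, 0.1163]
tool_rot: [-2.334, -2.103, 0.0]
contact_force: [-0.6, 0.0, -1.4]
opening: 0.061
grip_force: 55.1
```

```bash
python3 -c "
from h import *
import time
to(slot(1,.05),-5.8)
img('top');to(slot(1,.05),-5.8)"
```

```text
t 26.2 pos [ 0.5943 -0.2576  0.1163] q6 -0.42 open 0.061 F [-0.6  0.  -1.4]
shift in present axes /50mm [ 0.   -0.01  1.33] turn /8deg [-0.   -0.   -0.02] shift in final axes [ 0.   -0.01  1.33]
t 26.25 pos [ 0.5943 -0.2576  0.1163] q6 -0.42 open 0.0609 F [ 0.2 -0.5 -0.4]
shift in present axes /50mm [ 0.   -0.01  1.33] turn /8deg [-0.   -0.   -0.03] shift in final axes [ 0.   -0.01  1.33]
```

Emit:
{"op": "play_rows", "data": {"series": [[0.5,[0,0,0.5],[0,0,0]],[0.5,[0,0,0.5],[0,0,0]],[0.5,[0,0,0.22],[0,0,0]],[0.5,[0,0,0.11],[0,0,0]],[0.5,[0,0,0],[0,0,0]]]}}

```text
t: 26.88
tool_pos: [0.595, -0.2583, 0.0533]
tool_rot: [2.33, 2.107, -0.001]
contact_force: [-5.3, 2.2, 10.6]
opening: 0.0608
grip_force: 56.9
```

Emit:
{"op": "play_rows", "data": {"series": [[0.85,[0,0,0],[0,0,0]],[0.9,[0,0,0],[0,0,0]],[1,[0,0,0],[0,0,0]],[1,[0,0,-0.4],[0,0,0]],[1,[0,0,-0.8],[0,0,0]],[1,[0,0,-0.9],[0,0,0]],[1,[0,0,-0.4],[0,0,0]]]}}

```text
t: 27.75
tool_pos: [0.5962, -0.2587, 0.1799]
tool_rot: [2.326, 2.102, 0.003]
contact_force: [0.3, -0.4, -0.4]
opening: 0.0854
grip_force: 0.0
```

```bash
python3 -c "
from h import *
t=img('top')
for x in tins(t): print(x)
to([.4416,.0254,.0045],-61.9)"
```

```text
([0.4413, 0.0259], 0.0602, 0.0422, -59.8, [306.0, 236.0])
([0.4842, 0.1707], 0.0413, 0.027, -7.7, [262.0, 222.0])
([0.488, 0.2238], 0.0363, 0.0269, -6.2, [245.0, 220.0])
t 27.8 pos [ 0.5968 -0.259   0.1815] q6 -0.42 open 0.0855 F [ 1.3 -0.9  1.4]
shift in present axes /50mm [ 5.36 -3.69  3.49] turn /8deg [ 0.07 -0.    7.01] shift in final axes [-0.06 -6.48  3.54]
```

Emit:
{"op": "play_rows", "data": {"series": [[1,[0.5,-0.35,0],[0,0,0]],[1,[0.8,-0.55,0],[0,0,0]],[1,[0.9,-0.6,0],[0,0,0]],[1,[0.9,-0.65,0],[0,0,0]],[1,[0.9,-0.65,0],[0,0,0]],[1,[0.8,-0.55,0],[0,0,0]],[1,[0.55,-0.34,0],[0,0,0]],[1,[0,0,0.3],[0,0,1]]]}}

```text
t: 28.8
tool_pos: [0.4372, 0.0288, 0.1595]
tool_rot: [2.472, 1.937, 0.001]
contact_force: [0.9, -0.2, 0.3]
opening: 0.0855
grip_force: 0.0
```

Emit:
{"op": "play_rows", "data": {"series": [[1,[0,0,0.5],[0,0,1]],[1,[0,0,0.5],[0,0,1]],[1,[0,0,0.4],[0,0,1]],[1,[0,0,0.3],[0,0,1]],[1,[0,0,0.3],[0,0,1]],[1,[0,0,0],[0,0,1]],[1,[0,0,0],[0,0,0]],[1,[0,0,0],[0,0,0]]]}}

```text
t: 29.8
tool_pos: [0.4377, 0.0271, 0.0595]
tool_rot: [-3.046, -0.768, 0.001]
contact_force: [0.2, -0.1, 0.0]
opening: 0.0853
grip_force: 0.0
```

```bash
python3 -c "
from h import *
to([.4416,.0248,.0045],-61.9)"
```

```text
t 29.8 pos [0.4377 0.0271 0.0595] q6 0.97 open 0.0853 F [ 0.2 -0.1  0. ]
shift in present axes /50mm [0.05 0.08 1.1 ] turn /8deg [-0.    0.    0.03] shift in final axes [0.05 0.08 1.1 ]
```

Emit:
{"op": "play_rows", "data": {"series": [[1,[0.05,0.08,0.5],[0,0,0]],[1,[0,0,0.6],[0,0,0]],[1,[0,0,0],[0,0,0]],[0.6,[0,0,0],[0,0,0]],[0.6,[0,0,0],[0,0,0]],[0.5,[0,0,0],[0,0,0]],[0.5,[0,0,0],[0,0,0]],[0.5,[0,0,-0.4],[0,0,0]]]}}

```text
t: 30.8
tool_pos: [0.4407, 0.0249, 0.024]
tool_rot: [-3.046, -0.765, 0.005]
contact_force: [-0.4, -0.5, -0.8]
opening: 0.0609
grip_force: 55.6
```

```bash
python3 -c "
from h import *
to(slot(2,.11),-5.8)"
```

```text
t 30.8 pos [0.4407 0.0249 0.024 ] q6 0.97 open 0.0609 F [-0.4 -0.5 -0.8]
shift in present axes /50mm [ 0.56  5.62 -1.73] turn /8deg [-0.02  0.01 -7.  ] shift in final axes [-4.35  3.62 -1.72]
```

Emit:
{"op": "play_rows", "data": {"series": [[0.5,[0,0,-0.9],[0,0,0]],[0.5,[0.05,0.4,-0.95],[0,0,0]],[0.5,[0.08,0.9,0],[0,0,0]],[0.5,[0.1,1,0],[0,0,0]],[0.5,[0.1,1,0],[0,0,0]],[0.5,[0.1,1,0],[0,0,0]],[0.5,[0.08,0.9,0],[0,0,0]],[0.5,[0.05,0.42,0],[0,0,0]]]}}

```text
t: 31.8
tool_pos: [0.6002, -0.2117, 0.117]
tool_rot: [3.047, 0.763, -0.0]
contact_force: [-0.7, 0.1, -1.2]
opening: 0.0609
grip_force: 55.6
```

Emit:
{"op": "play_rows", "data": {"series": [[0.5,[0,0,0],[0,0,-1]],[0.5,[0,0,0],[0,0,-1]],[0.5,[0,0,0],[0,0,-1]],[0.5,[0,0,0],[0,0,-1]],[0.5,[0,0,0],[0,0,-1]],[0.5,[0,0,0],[0,0,-1]],[0.5,[0,0,0],[0,0,-1]],[0.5,[0,0,0],[0,0,0]]]}}

```text
t: 32.8
tool_pos: [0.5992, -0.2095, 0.1169]
tool_rot: [-2.332, -2.104, 0.001]
contact_force: [0.3, -0.2, -0.6]
opening: 0.0609
grip_force: 55.6
```

```bash
python3 -c "
from h import *
to(slot(2,.051),-5.8)"
```

```text
t 32.8 pos [ 0.5992 -0.2095  0.1169] q6 -0.35 open 0.0609 F [ 0.3 -0.2 -0.6]
shift in present axes /50mm [-0.   -0.01  1.32] turn /8deg [-0.01 -0.   -0.01] shift in final axes [-0.   -0.01  1.32]
```

Emit:
{"op": "play_rows", "data": {"series": [[0.5,[0,0,0.5],[0,0,0]],[0.5,[0,0,0.5],[0,0,0]],[0.5,[0,0,0.2],[0,0,0]],[0.5,[0,0,0.08],[0,0,0]],[0.5,[0,0,0.02],[0,0,0]]]}}

```text
t: 33.42
tool_pos: [0.6025, -0.2077, 0.0613]
tool_rot: [2.334, 2.103, 0.008]
contact_force: [-14.9, 18.0, 40.1]
opening: 0.0607
grip_force: 80.2
```

Emit:
{"op": "play_rows", "data": {"series": [[0.85,[0,0,0],[0,0,0]],[0.9,[0,0,0],[0,0,0]],[1,[0,0,0],[0,0,0]],[1,[0,0,-0.4],[0,0,0]],[1,[0,0,-0.8],[0,0,0]],[1,[0,0,-0.9],[0,0,0]],[1,[0,0,-0.4],[0,0,0]]]}}

```text
t: 34.3
tool_pos: [0.6012, -0.2106, 0.1821]
tool_rot: [2.327, 2.102, 0.004]
contact_force: [0.5, 0.2, 0.0]
opening: 0.0851
grip_force: 0.0
```

```bash
python3 -c "
from h import *
t=img('top')
for x in tins(t): print(x)
for x in tins(t,z=.062,box=(232,205,275,240)): print('standing',x)
print('shelf',tins(t,z=.073,box=(325,165,420,215)))
to([.4834,.1669,.12],-8)"
```

```text
([0.4842, 0.1705], 0.0413, 0.0265, -7.7, [262.0, 222.0])
([0.488, 0.2238], 0.0363, 0.0269, -6.2, [245.0, 220.0])
standing ([0.4834, 0.1664], 0.0403, 0.0259, -7.7, [262.0, 222.0])
standing ([0.4905, 0.218], 0.0424, 0.0262, -6.2, [245.0, 219.0])
shelf [([0.5784, -0.2909], 0.0328, 0.0268, -25.5, [408.0, 194.0])]
t 34.35 pos [ 0.6018 -0.2109  0.1837] q6 -0.35 open 0.0852 F [ 1.  -1.   2.9]
shift in present axes /50mm [ 7.28 -3.13  1.23] turn /8deg [0.06 0.02 0.27] shift in final axes [ 7.15 -3.4   1.27]
```

A 40 N contact at z=0.061 means the third tin touched down high, perhaps on its neighbour. I'll move off the shelf and look.

Emit:
{"op": "play_rows", "data": {"series": [[1,[0.5,-0.2,0],[0,0,0]],[1,[0.9,-0.4,0],[0,0,0]],[1,[1,-0.4,0],[0,0,0]],[1,[1,-0.45,0],[0,0,0]],[1,[1,-0.45,0],[0,0,0]],[1,[1,-0.45,0],[0,0,0]],[1,[1,-0.4,0],[0,0,0]],[1,[0.88,-0.38,0],[0,0,0.25]]]}}

```text
t: 35.35
tool_pos: [0.4774, 0.1704, 0.1746]
tool_rot: [-2.365, -2.064, 0.006]
contact_force: [0.4, 0.9, 0.0]
opening: 0.0857
grip_force: 0.0
```

```bash
python3 -c "
from h import *
t=img('top');s=img('side')
print('shelf',tins(t,z=.073,box=(325,165,420,215)))
cv2.imwrite('pics/row.png',np.hstack([cv2.resize(t['color'][155:220,320:430],(440,260),interpolation=cv2.INTER_CUBIC),cv2.resize(s['color'][230:330,320:440],(312,260),interpolation=cv2.INTER_CUBIC)]))
to([.4834,.1669,.12],-8)"
```

```text
shelf [([0.5899, -0.3032], 0.0635, 0.0457, -4.4, [411.0, 191.0]), ([0.6013, -0.2297], 0.0955, 0.0659, 81.8, [388.0, 187.0])]
t 35.45 pos [0.4768 0.172  0.1745] q6 0.33 open 0.0853 F [ 0.1 -0.6 -0.8]
shift in present axes /50mm [-0.08  0.15  1.09] turn /8deg [-0.04  0.    0.07] shift in final axes [-0.08  0.14  1.09]
```

View pics/row.png

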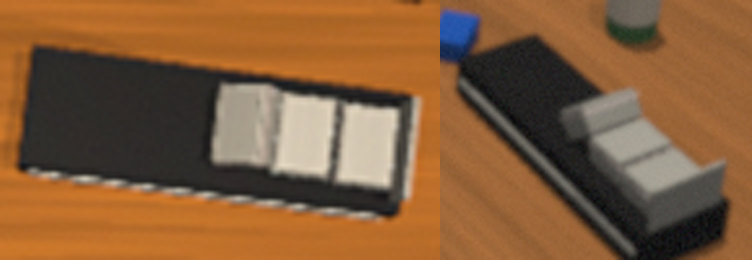

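The third tin is tilted, its right edge resting on tin 2 (top crop (243,122); side crop (600,112)). I'll measure the row and then fix it.

Run:
```python
from h import *
t=img('top')
g=cv2.GaussianBlur(t['color'],(0,0),.6)
h=cv2.cvtColor(g,cv2.COLOR_BGR2HSV)
# brightness profile along the shelf centre line at z=.073, relative y from row_start
for off in(-.015,0,.015):
    xs=np.arange(-.012,.20,.002); v=[]
    for y in xs:
        p=RS+YS*y+np.array([.995,-.101])*off; u=proj(t,[p[0],p[1],.073]); v.append(int(h[int(round(u[1])),int(round(u[0])),2]))
    print(off,list(zip((xs*1000).round().astype(int).tolist(),v)))
```

```text
-0.015 [(-12, 200), (-10, 200), (-8, 188), (-6, 188), (-4, 140), (-2, 87), (0, 87), (2, 83), (4, 129), (6, 129), (8, 185), (10, 185), (12, 211), (14, 212), (16, 212), (18, 210), (20, 210), (22, 210), (24, 211), (26, 211), (28, 211), (30, 212), (32, 212), (34, 212), (36, 213), (38, 213), (40, 215), (42, 215), (44, 215), (46, 192), (48, 192), (50, 141), (52, 112), (54, 112), (56, 151), (58, 204), (60, 204), (62, 217), (64, 217), (66, 214), (68, 212), (70, 212), (72, 212), (74, 212), (76, 212), (78, 214), (80, 214), (82, 214), (84, 214), (86, 214), (88, 216), (90, 218), (92, 218), (94, 213), (96, 213), (98, 184), (100, 144), (102, 144), (104, 148), (106, 169), (108, 169), (110, 179), (112, 176), (114, 176), (116, 175), (118, 175), (120, 172), (122, 169), (124, 169), (126, 168), (128, 167), (130, 167), (132, 167), (134, 167), (136, 167), (138, 167), (140, 167), (142, 169), (144, 171), (146, 171), (148, 138), (150, 138), (152, 64), (154, 36), (156, 36), (158, 40), (160, 44), (162, 44), (164, 44), (166, 44), (168, 45), (170, 45), (172, 45), (174, 46), (176, 45), (178, 45), (180, 45), (182,
[... 1805 characters left out ...]
3), (80, 212), (82, 213), (84, 213), (86, 213), (88, 214), (90, 215), (92, 215), (94, 209), (96, 209), (98, 180), (100, 146), (102, 146), (104, 148), (106, 167), (108, 167), (110, 182), (112, 182), (114, 179), (116, 172), (118, 172), (120, 170), (122, 169), (124, 169), (126, 168), (128, 168), (130, 167), (132, 167), (134, 167), (136, 166), (138, 165), (140, 165), (142, 167), (144, 167), (146, 167), (148, 134), (150, 134), (152, 62), (154, 35), (156, 35), (158, 37), (160, 42), (162, 42), (164, 44), (166, 44), (168, 44), (170, 45), (172, 45), (174, 45), (176, 44), (178, 44), (180, 44), (182, 44), (184, 45), (186, 44), (188, 44), (190, 43), (192, 43), (194, 43), (196, 44), (198, 44), (200, 44)]
```

```bash
python3 -c "
from h import *
p=RS+YS*.126
to([p[0],p[1],.058],-5.8)"
```

```text
t 35.5 pos [0.4778 0.1702 0.1747] q6 0.33 open 0.0852 F [ 0.5 -0.3 -0.1]
shift in present axes /50mm [-7.13  3.4   2.33] turn /8deg [-0.03  0.01 -0.22] shift in final axes [-7.23  3.17  2.33]
```

Emit:
{"op": "play_rows", "data": {"series": [[1,[-0.6,0.3,0],[0,0,0]],[1,[-0.95,0.4,0],[0,0,0]],[1,[-1,0.5,0],[0,0,0]],[1,[-1,0.5,0],[0,0,0]],[1,[-1,0.5,0],[0,0,0]],[1,[-1,0.5,0],[0,0,0]],[1,[-1,0.4,0],[0,0,0]],[1,[-0.58,0.3,0.4],[0,0,-0.22]]]}}

```text
t: 36.5
tool_pos: [0.6007, -0.2117, 0.1574]
tool_rot: [2.336, 2.098, 0.0]
contact_force: [0.2, 0.0, -0.3]
opening: 0.0857
grip_force: 0.0
```

Emit:
{"op": "play_rows", "data": {"series": [[1,[0,0,0.6],[0,0,0]],[1,[0,0,0.4],[0,0,0]],[1,[0,0,0],[0,0,0]],[1,[0,0,0],[0,0,0]]]}}

```text
t: 37.0
tool_pos: [0.601, -0.2079, 0.1081]
tool_rot: [2.334, 2.101, 0.001]
contact_force: [0.6, 1.3, 0.4]
opening: 0.0855
grip_force: 0.0
```

```bash
python3 -c "
from h import *
p=RS+YS*.126
to([p[0],p[1],.058],-5.8)"
```

```text
t 37.0 pos [ 0.601  -0.2079  0.1081] q6 -0.35 open 0.0855 F [0.6 1.3 0.4]
shift in present axes /50mm [ 0.04 -0.04  1.  ] turn /8deg [ 0.01  0.   -0.03] shift in final axes [ 0.04 -0.04  1.  ]
```

Emit:
{"op": "play_rows", "data": {"series": [[1,[0.04,-0.04,0.5],[0,0,0]],[1,[0,0,0.5],[0,0,0]],[1,[0,0,0],[0,0,0]],[0.6,[0,0,0],[0,0,0]],[0.6,[0,0,0],[0,0,0]],[0.5,[0,0,0],[0,0,0]],[0.5,[0,0,0],[0,0,0]]], "force": 40}}

```text
t: 37.88
tool_pos: [0.6005, -0.2064, 0.0599]
tool_rot: [2.333, 2.099, 0.003]
contact_force: [-0.4, 1.6, 6.4]
opening: 0.0611
grip_force: 43.5
```

Emit:
{"op": "play_rows", "data": {"series": [[0.5,[0,0,-0.3],[0,0,0]],[0.5,[0.12,0,0],[0,0,0]],[0.5,[0.13,0,0],[0,0,0]],[0.5,[0,0,0.15],[0,0,0]],[0.5,[0,0,0.12],[0,0,0]],[0.5,[0,0,0],[0,0,0]]]}}

```text
t: 38.62
tool_pos: [0.5999, -0.1931, 0.0598]
tool_rot: [-2.334, -2.1, 0.001]
contact_force: [-5.1, 1.6, 9.1]
opening: 0.0611
grip_force: 44.8
```

Emit:
{"op": "play_rows", "data": {"series": [[0.9,[0,0,0],[0,0,0]],[1,[0,0,0],[0,0,0]],[1,[0,0,0],[0,0,0]],[1,[0,0,-0.6],[0,0,0]],[1,[0,0,-0.9],[0,0,0]],[1,[0.5,-0.2,-0.8],[0,0,0]],[1,[1,-0.4,0],[0,0,0]],[1,[1,-0.45,0],[0,0,0]]]}}

```text
t: 39.62
tool_pos: [0.5612, -0.0627, 0.1747]
tool_rot: [2.336, 2.099, 0.002]
contact_force: [0.2, 0.9, 0.4]
opening: 0.0853
grip_force: 0.0
```

Emit:
{"op": "play_rows", "data": {"series": [[1,[1,-0.45,0],[0,0,0]],[1,[1,-0.45,0],[0,0,0]],[1,[1,-0.45,0],[0,0,0]],[1,[1,-0.45,0],[0,0,0]],[1,[0.5,-0.3,0],[0,0,0]],[1,[0,0,0],[0,0,0]]]}}

```text
t: 40.38
tool_pos: [0.4795, 0.1727, 0.1736]
tool_rot: [-2.332, -2.105, 0.0]
contact_force: [0.4, -0.4, 0.8]
opening: 0.0857
grip_force: 0.0
```

```bash
cat >> h.py <<'E'
def prof(t,z=.073,a=.0,b=.28):
    h=cv2.cvtColor(cv2.GaussianBlur(t['color'],(0,0),.6),cv2.COLOR_BGR2HSV)[...,2].astype(np.float32)
    ys=np.arange(a,b,.001)
    V=[]
    for off in(-.015,0,.015):
        q=np.array([proj(t,[*(RS+YS*y+np.array([.995,-.101])*off),z]) for y in ys],np.float32)
        V.append(cv2.remap(h,q[None,:,0],q[None,:,1],cv2.INTER_LINEAR)[0])
    for off,v in zip((-15,0,15),V):
        m=(v>140).astype(int); e=np.flatnonzero(np.diff(m)); print('off',off,'edges mm',(ys[e]*1000).round().astype(int).tolist(),'levels',[int(v[i:j].mean()) for i,j in zip(e[:-1],e[1:])])
    sh=np.array([.995,-.101])
    for y in (.026,.078,.13,.136,.18,.19,.23,.24):   # front/back extents
        xs=np.arange(-.048,.048,.001); q=np.array([proj(t,[*(RS+YS*y+sh*x),z]) for x in xs],np.float32)
        v=cv2.remap(h,q[None,:,0],q[None,:,1],cv2.INTER_LINEAR)[0]; e=np.flatnonzero(np.diff((v>140).astype(int))); print('y',y,'x edges',(xs[e]*1000).round().astype(int).tolist())
E
python3 -c "
from h import *
t=img('top'); prof(t)
print(tins(img('side'),z=.073,box=(325,165,420,335),vmin=120))
to([.4834,.1664,.12],-8)"
```

```text
off -15 edges mm [5, 50, 55, 144] levels [202, 126, 207]
off 0 edges mm [6, 50, 56, 144] levels [204, 119, 207]
off 15 edges mm [6, 49, 55, 143] levels [203, 128, 206]
y 0.026 x edges [-30, 31]
y 0.078 x edges [-28, 34]
y 0.13 x edges [-32, 30]
y 0.136 x edges [-32, 30]
y 0.18 x edges []
y 0.19 x edges []
y 0.23 x edges []
y 0.24 x edges []
[([0.5927, -0.2588], 0.1336, 0.0622, 85.2, [393.0, 285.0]), ([1.0795, 0.1599], 0.1147, 0.1026, 55.7, [408.0, 169.0])]
t 40.48 pos [0.4805 0.171  0.1737] q6 0.3 open 0.0851 F [ 0.1 -0.1 -0.6]
shift in present axes /50mm [-0.08  0.07  1.07] turn /8deg [0.   0.   0.25] shift in final axes [-0.08  0.07  1.07]
```

The third tin now lies flat next to the second: the edges run 55→144 mm, with even brightness. Next is standing tin A. I'll grip it across its 44 mm width, lean it toward −y and let it settle flat.

Emit:
{"op": "play_rows", "data": {"series": [[1,[-0.08,0.07,0.5],[0,0,0.25]],[1,[0,0,0.8],[0,0,0]],[1,[0,0,0.8],[0,0,0]],[1,[0,0,0.87],[0,0,0]],[1,[0,0,0],[0,0,0]],[1,[0,0,0],[0,0,0]]], "force": 40}}

```text
t: 41.22
tool_pos: [0.4849, 0.1664, 0.0268]
tool_rot: [2.372, 2.058, 0.003]
contact_force: [-0.1, -0.7, 0.6]
opening: 0.0857
grip_force: 0.0
```

```bash
python3 -c "
from h import *
to([.4834,.1664,.025],-8)"
```

```text
t 41.23 pos [0.4849 0.1664 0.0268] q6 0.33 open 0.0857 F [-0.1 -0.7  0.6]
shift in present axes /50mm [-0.   -0.03  0.04] turn /8deg [ 0.01 -0.   -0.01] shift in final axes [-0.   -0.03  0.04]
```

Emit:
{"op": "play_rows", "data": {"series": [[0.5,[0,0,0],[0,0,0]],[0.3,[0,0,0],[0,0,0]],[0.3,[0,0,0],[0,0,0]],[0.3,[0,0,0],[0,0,0]],[0.3,[0,0,0],[0,0,0]],[0.3,[0,0,-0.5],[0,0,0]],[0.3,[-0.4,0,-0.5],[0,0,0]],[0.3,[-0.6,0,0],[0,0,0]]]}}

```text
t: 42.22
tool_pos: [0.478, 0.1175, 0.0777]
tool_rot: [2.368, 2.061, 0.006]
contact_force: [0.1, -0.6, -1.1]
opening: 0.0436
grip_force: 41.2
```

Emit:
{"op": "play_rows", "data": {"series": [[0.3,[-0.2,0,0],[0,0.5,0]],[0.3,[0,0,0],[0,1,0]],[0.3,[0,0,0],[0,1,0]],[0.3,[0,0,0],[0,1,0]],[0.3,[0,0,0],[0,1,0]],[0.3,[0,0,0],[0,1,0]],[0.3,[0,0,0],[0,0.5,0]],[0.3,[0,0,0],[0,0,0]]]}}

```text
t: 43.22
tool_pos: [0.4742, 0.107, 0.0739]
tool_rot: [-1.864, -1.614, -0.826]
contact_force: [0.6, 0.8, -1.4]
opening: 0.0433
grip_force: 41.2
```

```bash
python3 -c "
from h import *
o=ctrl.get_obs();p=o['tool_pos'];Rt=R.from_rotvec(o['tool_rot']);M=Rt.as_matrix();print('toolz',M[:,2].round(3),'tooly',M[:,1].round(3))
to([p[0],p[1],.034],-8)
print(np.round(o['q'],2))"
```

```text
toolz [ 0.103  0.736 -0.67 ] tooly [ 0.99  -0.141 -0.003]
t 43.23 pos [0.4742 0.107  0.0739] q6 -0.57 open 0.0433 F [ 0.6  0.8 -1.4]
shift in present axes /50mm [-0.59  0.    0.53] turn /8deg [-0.01 -5.99 -0.02] shift in final axes [0.  0.  0.8]
[-0.38 -0.04  2.17  0.83  1.37 -0.57]
```

Emit:
{"op": "play_rows", "data": {"series": [[0.3,[-0.24,0,0.22],[0,0,0]],[0.3,[-0.22,0,0.2],[0,0,0]],[0.3,[-0.1,0,0.09],[0,0,0]],[0.3,[0,0,0],[0,0,0]],[0.3,[0,0,0],[0,0,0]]]}}

```text
t: 43.85
tool_pos: [0.4754, 0.1077, 0.0377]
tool_rot: [-1.862, -1.618, -0.829]
contact_force: [0.1, 0.2, -1.0]
opening: 0.0433
grip_force: 41.2
```

Emit:
{"op": "play_rows", "data": {"series": [[0.7,[0,0,0],[0,0,0]],[0.9,[0,0,0],[0,0,0]],[1,[0,0,0],[0,0,0]],[1,[0,0,0],[0,0,0]],[1,[0.4,0,-0.4],[0,0,0]],[1,[0.7,0,-0.65],[0,0,0]],[1,[0.7,0,-0.65],[0,0,0]],[1,[0,0,0],[0,-1,0]]]}}

```text
t: 44.85
tool_pos: [0.4763, 0.1032, 0.1639]
tool_rot: [-1.963, -1.703, -0.715]
contact_force: [0.4, 1.1, -0.8]
opening: 0.0852
grip_force: 0.0
```

Emit:
{"op": "play_rows", "data": {"series": [[1,[0,0,0],[0,-1,0]],[1,[0,0,0],[0,-1,0]],[1,[0,0,0],[0,-1,0]],[1,[0,0,0],[0,-1,0]],[1,[0,0,0],[0,-1,0]],[1,[0,-1,0],[0,0,0]],[1,[0,-1,0],[0,0,0]],[1,[0,-1,0],[0,0,0]]]}}

```text
t: 45.85
tool_pos: [0.3245, 0.126, 0.1608]
tool_rot: [-2.371, -2.059, 0.001]
contact_force: [-1.1, 0.2, 1.0]
opening: 0.0851
grip_force: 0.0
```

```bash
python3 -c "
from h import *
t=img('top')
for x in tins(t): print(x)
for x in tins(img('side'),box=(235,210,355,320)): print('side',x)
to([.474,.1,.0045],-8)"
```

```text
([0.472, 0.0866], 0.0596, 0.0409, 83.1, [288.0, 226.0])
([0.4882, 0.2239], 0.0364, 0.0265, -7.5, [245.0, 220.0])
side ([0.4683, 0.0803], 0.0603, 0.0431, 81.5, [273.0, 251.0])
t 45.95 pos [0.3229 0.1264 0.1603] q6 0.29 open 0.0855 F [-0.5 -0.6  0.8]
shift in present axes /50mm [-0.11  3.06  3.12] turn /8deg [ 0.   -0.01  0.01] shift in final axes [-0.1   3.07  3.12]
```

Tin A lies flat at (0.472,0.087). I'll do the same with tin B.

```bash
python3 -c "
from h import *
to([.4905,.218,.025],-7)"
```

```text
t 45.95 pos [0.3229 0.1264 0.1603] q6 0.29 open 0.0855 F [-0.5 -0.6  0.8]
shift in present axes /50mm [2.27 3.07 2.71] turn /8deg [ 0.   -0.01 -0.11] shift in final axes [2.23 3.1  2.71]
```

Emit:
{"op": "play_rows", "data": {"series": [[1,[0.5,0.7,0],[0,0,-0.1]],[1,[0.65,0.9,0],[0,0,0]],[1,[0.65,0.9,0],[0,0,0]],[1,[0.43,0.6,0.3],[0,0,0]],[1,[0,0,0.7],[0,0,0]],[1,[0,0,0.7],[0,0,0]],[1,[0,0,0],[0,0,0]],[1,[0,0,0],[0,0,0]]]}}

```text
t: 46.95
tool_pos: [0.4952, 0.2165, 0.0773]
tool_rot: [2.357, 2.076, 0.002]
contact_force: [0.1, 0.4, 0.3]
opening: 0.0854
grip_force: 0.0
```

```bash
python3 -c "
from h import *
to([.4905,.218,.025],-7)"
```

```text
t 46.95 pos [0.4952 0.2165 0.0773] q6 0.4 open 0.0854 F [0.1 0.4 0.3]
shift in present axes /50mm [ 0.02 -0.1   1.05] turn /8deg [ 0.01 -0.   -0.03] shift in final axes [ 0.02 -0.1   1.05]
```

Emit:
{"op": "play_rows", "data": {"series": [[1,[0.02,-0.1,0.5],[0,0,0]],[1,[0,0,0.53],[0,0,0]],[0.5,[0,0,0],[0,0,0]],[0.3,[0,0,0],[0,0,0]],[0.3,[0,0,0],[0,0,0]],[0.3,[0,0,0],[0,0,0]],[0.3,[0,0,0],[0,0,0]],[0.3,[0,0,-0.5],[0,0,0]]]}}

```text
t: 47.95
tool_pos: [0.4879, 0.2175, 0.0486]
tool_rot: [-2.356, -2.076, 0.005]
contact_force: [-0.5, -0.2, -1.7]
opening: 0.0437
grip_force: 41.2
```

Emit:
{"op": "play_rows", "data": {"series": [[0.3,[-0.3,0,-0.5],[0,0,0]],[0.3,[-0.3,0,0],[0,0.5,0]],[0.3,[0,0,0],[0,1,0]],[0.3,[0,0,0],[0,1,0]],[0.3,[0,0,0],[0,1,0]],[0.3,[0,0,0],[0,1,0]],[0.3,[0,0,0],[0,1,0]],[0.3,[0,0,0],[0,0.5,0]]]}}

```text
t: 48.95
tool_pos: [0.4853, 0.1873, 0.0742]
tool_rot: [-1.848, -1.626, -0.825]
contact_force: [-0.3, 0.2, -1.6]
opening: 0.0433
grip_force: 41.2
```

```bash
python3 -c "
from h import *
img('top');o=ctrl.get_obs();p=o['tool_pos'];M=R.from_rotvec(o['tool_rot']).as_matrix();print('toolz',M[:,2].round(3))
to([p[0],p[1],.034],-7)
print(o['grip_force'])"
```

```text
toolz [ 0.094  0.739 -0.667]
t 49.0 pos [0.4847 0.187  0.0731] q6 -0.48 open 0.0437 F [-1.1 -0.5 -1.9]
shift in present axes /50mm [-0.58  0.    0.52] turn /8deg [ 0.   -6.02 -0.05] shift in final axes [0.   0.   0.78]
41.24093234539032
```

Emit:
{"op": "play_rows", "data": {"series": [[0.3,[-0.24,0,0.22],[0,0,0]],[0.3,[-0.22,0,0.2],[0,0,0]],[0.3,[-0.1,0,0.09],[0,0,0]],[0.3,[0,0,0],[0,0,0]],[0.3,[0,0,0],[0,0,0]]]}}

```text
t: 49.62
tool_pos: [0.486, 0.1885, 0.0372]
tool_rot: [-1.848, -1.629, -0.823]
contact_force: [0.0, -0.5, -1.5]
opening: 0.0432
grip_force: 41.2
```

Emit:
{"op": "play_rows", "data": {"series": [[0.7,[0,0,0],[0,0,0]],[0.9,[0,0,0],[0,0,0]],[1,[0,0,0],[0,0,0]],[1,[0,0,0],[0,0,0]],[1,[0.4,0,-0.4],[0,0,0]],[1,[0.7,0,-0.65],[0,0,0]],[1,[0.7,0,-0.65],[0,0,0]],[1,[0,0,0],[0,-1,0]]]}}

```text
t: 50.62
tool_pos: [0.487, 0.1841, 0.1634]
tool_rot: [-1.949, -1.715, -0.711]
contact_force: [0.2, -1.0, -0.4]
opening: 0.0853
grip_force: 0.0
```

Emit:
{"op": "play_rows", "data": {"series": [[1,[0,0,0],[0,-1,0]],[1,[0,0,0],[0,-1,0]],[1,[0,0,0],[0,-1,0]],[1,[0,0,0],[0,-1,0]],[1,[0,0,0],[0,-1,0]],[1,[0,-1,0],[0,0,0]],[1,[0,-1,0],[0,0,0]],[1,[0,-1,0],[0,0,0]]]}}

```text
t: 51.62
tool_pos: [0.3348, 0.2045, 0.1602]
tool_rot: [-2.357, -2.076, 0.001]
contact_force: [1.3, 0.8, 1.0]
opening: 0.0854
grip_force: 0.0
```

```bash
python3 -c "
from h import *
t=img('top')
T=tins(t)
for x in T: print(x)
for x in tins(img('side'),box=(235,210,355,320)): print('side',x)
to([.472,.086,.0045],83)
prof(t)"
```

```text
([0.4723, 0.0865], 0.0594, 0.0411, 82.5, [288.0, 226.0])
([0.4824, 0.1673], 0.06, 0.0414, 83.1, [263.0, 222.0])
side ([0.4688, 0.0833], 0.0662, 0.0431, 81.4, [272.0, 250.0])
side ([0.4787, 0.1604], 0.0606, 0.0426, 82.8, [261.0, 236.0])
t 51.73 pos [0.3328 0.2047 0.1594] q6 0.48 open 0.0854 F [-0.7 -0.3 -0.4]
shift in present axes /50mm [-2.01  3.06  3.09] turn /8deg [-1.000e-02  1.000e-02  1.124e+01] shift in final axes [3.05 2.02 3.1 ]
off -15 edges mm [6, 49, 55, 144] levels [202, 128, 204]
off 0 edges mm [6, 49, 56, 144] levels [201, 122, 203]
off 15 edges mm [6, 49, 55, 143] levels [200, 126, 202]
y 0.026 x edges [-30, 31]
y 0.078 x edges [-28, 33]
y 0.13 x edges [-32, 30]
y 0.136 x edges [-32, 30]
y 0.18 x edges []
y 0.19 x edges []
y 0.23 x edges []
y 0.24 x edges []
```

Both tins are flat, but there are only about 19 mm between them, too little for a finger. I'll shift A 40 mm toward −y with a grip across its short side, then re-grip it.

```bash
python3 -c "
from h import *
to([.472,.086,.0045],-7)"
```

```text
t 51.73 pos [0.3328 0.2047 0.1594] q6 0.48 open 0.0854 F [-0.7 -0.3 -0.4]
shift in present axes /50mm [-2.01  3.06  3.09] turn /8deg [-0.01 -0.   -0.01] shift in final axes [-2.02  3.05  3.1 ]
```

Emit:
{"op": "play_rows", "data": {"series": [[1,[-0.4,0.6,0],[0,0,0]],[1,[-0.6,0.9,0],[0,0,0]],[1,[-0.6,0.9,0],[0,0,0]],[1,[-0.42,0.65,0.5],[0,0,0]],[1,[0,0,0.8],[0,0,0]],[1,[0,0,0.8],[0,0,0]],[1,[0,0,0.6],[0,0,0]],[1,[0,0,0.35],[0,0,0]]]}}

```text
t: 52.72
tool_pos: [0.4743, 0.0846, 0.0062]
tool_rot: [-2.357, -2.075, 0.003]
contact_force: [-0.4, -0.2, 1.0]
opening: 0.0852
grip_force: 0.0
```

Emit:
{"op": "play_rows", "data": {"series": [[1,[0,0,0],[0,0,0]],[0.4,[0,0,0],[0,0,0]],[0.3,[0,0,0],[0,0,0]],[0.3,[0,0,0],[0,0,0]],[0.3,[0,0,0],[0,0,0]],[0.3,[0,0,-0.1],[0,0,0]],[0.3,[-0.4,0,0],[0,0,0]],[0.3,[-0.4,0,0],[0,0,0]]], "force": 30}}

```text
t: 53.72
tool_pos: [0.4695, 0.045, 0.0129]
tool_rot: [-2.356, -2.078, 0.0]
contact_force: [0.3, 0.3, -1.2]
opening: 0.0434
grip_force: 31.9
```

Emit:
{"op": "play_rows", "data": {"series": [[0.3,[0,0,0.09],[0,0,0]],[0.3,[0,0,0],[0,0,0]],[0.7,[0,0,0],[0,0,0]],[1,[0,0,0],[0,0,0]],[1,[0,0,-0.6],[0,0,0]],[1,[0,0,-0.8],[0,0,0]],[1,[0,-0.8,-0.6],[0,0,0]],[1,[0,-1,0],[0,0,0]]]}}

```text
t: 54.72
tool_pos: [0.3822, 0.0568, 0.1118]
tool_rot: [2.354, 2.074, 0.007]
contact_force: [0.1, -0.4, -0.4]
opening: 0.0853
grip_force: 0.0
```

Emit:
{"op": "play_rows", "data": {"series": [[1,[0,-1,0],[0,0,0]],[1,[0,-0.8,0],[0,0,0]],[1,[0,0,0],[0,0,0]]]}}

```text
t: 55.1
tool_pos: [0.2904, 0.0685, 0.1083]
tool_rot: [2.354, 2.077, 0.005]
contact_force: [0.1, -0.1, 0.4]
opening: 0.0856
grip_force: 0.0
```

```bash
python3 -c "
from h import *
t=img('top')
T=tins(t)
for x in T: print(x)
to([*T[0][0],.0045],T[0][3])"
```

```text
([0.4704, 0.0461], 0.0592, 0.0416, 82.5, [300.0, 227.0])
([0.4824, 0.1673], 0.06, 0.0414, 83.1, [263.0, 222.0])
t 55.15 pos [0.2913 0.0682 0.1086] q6 0.1 open 0.0853 F [-0.6  0.1  0.9]
shift in present axes /50mm [0.01 3.6  2.09] turn /8deg [  0.02   0.02 -11.21] shift in final axes [-3.61  0.03  2.08]
```

Emit:
{"op": "play_rows", "data": {"series": [[1,[0,0.7,0],[0,0,0]],[1,[0,1,0],[0,0,0]],[1,[0,1,0],[0,0,0]],[1,[0,0.87,0],[0,0,0]],[1,[0,0,0],[0,0,-1]],[1,[0,0,0],[0,0,-1]],[1,[0,0,0],[0,0,-1]],[1,[0,0,0],[0,0,-1]]]}}

```text
t: 56.15
tool_pos: [0.4695, 0.0453, 0.1073]
tool_rot: [-1.687, -2.648, 0.001]
contact_force: [0.2, -0.1, -1.4]
opening: 0.0851
grip_force: 0.0
```

Emit:
{"op": "play_rows", "data": {"series": [[1,[0,0,0],[0,0,-1]],[1,[0,0,0],[0,0,-1]],[1,[0,0,0],[0,0,-1]],[1,[0,0,0.4],[0,0,-1]],[1,[0,0,0.4],[0,0,-1]],[1,[0,0,0.3],[0,0,-1]],[1,[0,0,0],[0,0,-1]],[1,[0,0,0],[0,0,-0.2]]], "force": 50}}

```text
t: 57.15
tool_pos: [0.469, 0.0454, 0.0523]
tool_rot: [-0.21, -3.132, -0.0]
contact_force: [0.3, 1.1, 0.3]
opening: 0.0854
grip_force: 0.0
```

```bash
python3 -c "
from h import *
img('top');to([.4704,.0455,.0045],82.7)"
```

```text
t 57.2 pos [0.4691 0.0454 0.0527] q6 -1.5 open 0.0857 F [ 0.2  0.2 -0.4]
shift in present axes /50mm [-0.03  0.01  0.96] turn /8deg [-0.   -0.01 -0.04] shift in final axes [-0.03  0.01  0.96]
```

Emit:
{"op": "play_rows", "data": {"series": [[1,[-0.03,0.01,0.5],[0,0,0]],[1,[0,0,0.46],[0,0,0]],[1,[0,0,0],[0,0,0]],[0.6,[0,0,0],[0,0,0]],[0.6,[0,0,0],[0,0,0]],[0.5,[0,0,0],[0,0,0]],[0.5,[0,0,0],[0,0,0]],[0.5,[0,0,-0.4],[0,0,0]]]}}

```text
t: 58.2
tool_pos: [0.4683, 0.0458, 0.0243]
tool_rot: [-0.209, -3.131, 0.0]
contact_force: [0.3, -0.5, -1.2]
opening: 0.0607
grip_force: 55.8
```

```bash
python3 -c "
from h import *
p=RS+YS*.174
to([p[0],p[1],.115],-5.8)"
```

```text
t 58.2 pos [0.4683 0.0458 0.0243] q6 -1.5 open 0.0607 F [ 0.3 -0.5 -1.2]
shift in present axes /50mm [-3.22 -3.68 -1.83] turn /8deg [-0.02 -0.02 11.02] shift in final axes [-3.78  3.11 -1.81]
```

Emit:
{"op": "play_rows", "data": {"series": [[0.5,[0,0,-0.9],[0,0,0]],[0.5,[0,0,-0.93],[0,0,0]],[0.5,[-0.5,-0.55,0],[0,0,0]],[0.5,[-0.7,-0.8,0],[0,0,0]],[0.5,[-0.7,-0.8,0],[0,0,0]],[0.5,[-0.7,-0.8,0],[0,0,0]],[0.5,[-0.62,-0.73,0],[0,0,0]],[0.5,[0,0,0],[0,0,1]]]}}

```text
t: 59.2
tool_pos: [0.6059, -0.1608, 0.1163]
tool_rot: [-0.438, -3.11, 0.001]
contact_force: [-0.1, 0.4, -1.9]
opening: 0.0611
grip_force: 55.9
```

Emit:
{"op": "play_rows", "data": {"series": [[0.5,[0,0,0],[0,0,1]],[0.5,[0,0,0],[0,0,1]],[0.5,[0,0,0],[0,0,1]],[0.5,[0,0,0],[0,0,1]],[0.5,[0,0,0],[0,0,1]],[0.5,[0,0,0],[0,0,1]],[0.5,[0,0,0],[0,0,1]],[0.5,[0,0,0],[0,0,1]]]}}

```text
t: 60.2
tool_pos: [0.6044, -0.1577, 0.1161]
tool_rot: [-2.016, -2.407, 0.001]
contact_force: [0.0, -0.4, -1.1]
opening: 0.0607
grip_force: 55.9
```

Emit:
{"op": "play_rows", "data": {"series": [[0.5,[0,0,0],[0,0,1]],[0.5,[0,0,0],[0,0,1]],[0.5,[0,0,0],[0,0,0]],[0.5,[0,0,0],[0,0,0]]]}}

```text
t: 60.7
tool_pos: [0.6048, -0.1579, 0.1166]
tool_rot: [-2.325, -2.111, 0.001]
contact_force: [-0.5, 0.7, -1.8]
opening: 0.061
grip_force: 55.9
```

```bash
python3 -c "
from h import *
p=RS+YS*.174
to([p[0],p[1],.0505],-5.8)"
```

```text
t 60.7 pos [ 0.6048 -0.1579  0.1166] q6 -0.28 open 0.061 F [-0.5  0.7 -1.8]
shift in present axes /50mm [-0.   -0.02  1.32] turn /8deg [-0.01 -0.    0.03] shift in final axes [-0.   -0.02  1.32]
```

Emit:
{"op": "play_rows", "data": {"series": [[0.5,[0,-0.02,0.5],[0,0,0]],[0.5,[0,0,0.5],[0,0,0]],[0.5,[0,0,0.2],[0,0,0]],[0.5,[0,0,0.1],[0,0,0]],[0.5,[0,0,0],[0,0,0]]]}}

```text
t: 61.32
tool_pos: [0.6049, -0.1582, 0.053]
tool_rot: [2.327, 2.109, 0.001]
contact_force: [-0.4, -0.0, -1.1]
opening: 0.0607
grip_force: 55.9
```

Emit:
{"op": "play_rows", "data": {"series": [[0.85,[0,0,0],[0,0,0]],[0.9,[0,0,0],[0,0,0]],[1,[0,0,0],[0,0,0]],[1,[0,0,-0.4],[0,0,0]],[1,[0,0,-0.8],[0,0,0]],[1,[0,0,-0.9],[0,0,0]]]}}

```text
t: 62.08
tool_pos: [0.604, -0.1579, 0.1591]
tool_rot: [-2.328, -2.109, 0.0]
contact_force: [0.4, -0.4, 0.4]
opening: 0.0855
grip_force: 0.0
```

```bash
python3 -c "
from h import *
t=img('top')
for x in tins(t): print(x)
to([.4824,.1668,.0045],83.1)"
```

```text
([0.4824, 0.1673], 0.06, 0.0414, 83.1, [263.0, 222.0])
t 62.12 pos [ 0.6079 -0.1593  0.1678] q6 -0.28 open 0.0856 F [ 3.4 -0.2  5. ]
shift in present axes /50mm [ 6.26 -3.18  3.21] turn /8deg [  0.05   0.09 -11.09] shift in final axes [3.28 6.17 3.27]
```

Emit:
{"op": "play_rows", "data": {"series": [[1,[0.6,-0.3,0],[0,0,0]],[1,[0.9,-0.45,0],[0,0,0]],[1,[1,-0.5,0],[0,0,0]],[1,[1,-0.5,0],[0,0,0]],[1,[1,-0.5,0],[0,0,0]],[1,[1,-0.5,0],[0,0,0]],[1,[0.76,-0.43,0],[0,0,0]],[1,[0,0,0],[0,0,-1]]]}}

```text
t: 63.12
tool_pos: [0.4759, 0.1717, 0.1586]
tool_rot: [2.165, 2.275, 0.003]
contact_force: [-1.0, -1.3, 0.0]
opening: 0.0853
grip_force: 0.0
```

Emit:
{"op": "play_rows", "data": {"series": [[1,[0,0,0],[0,0,-1]],[1,[0,0,0],[0,0,-1]],[1,[0,0,0],[0,0,-1]],[1,[0,0,0],[0,0,-1]],[1,[0,0,0],[0,0,-1]],[1,[0,0,0.4],[0,0,-1]],[1,[0,0,0.5],[0,0,-1]],[1,[0,0,0.5],[0,0,-1]]]}}

```text
t: 64.12
tool_pos: [0.4776, 0.1694, 0.0881]
tool_rot: [0.636, 3.074, 0.002]
contact_force: [-0.1, -0.3, -0.0]
opening: 0.0852
grip_force: 0.0
```

Emit:
{"op": "play_rows", "data": {"series": [[1,[0,0,0.5],[0,0,-1]],[1,[0,0,0.3],[0,0,-1]],[1,[0,0,0],[0,0,0]],[1,[0,0,0],[0,0,0]]]}}

```text
t: 64.62
tool_pos: [0.4777, 0.1694, 0.0486]
tool_rot: [0.212, 3.132, 0.001]
contact_force: [0.1, 0.4, 0.6]
opening: 0.0854
grip_force: 0.0
```

```bash
python3 -c "
from h import *
img('top');to([.4824,.1668,.0045],83.1)"
```

```text
t 64.67 pos [0.4778 0.1694 0.0487] q6 -1.24 open 0.0854 F [ 0.3 -0.2 -0.1]
shift in present axes /50mm [-0.1  -0.04  0.88] turn /8deg [ 0.01  0.02 -0.1 ] shift in final axes [-0.1  -0.04  0.88]
```

Emit:
{"op": "play_rows", "data": {"series": [[1,[-0.1,-0.04,0.4],[0,0,-0.1]],[1,[0,0,0.48],[0,0,0]],[1,[0,0,0],[0,0,0]],[0.6,[0,0,0],[0,0,0]],[0.6,[0,0,0],[0,0,0]],[0.5,[0,0,0],[0,0,0]],[0.5,[0,0,0],[0,0,0]],[0.5,[0,0,-0.4],[0,0,0]]]}}

```text
t: 65.68
tool_pos: [0.4799, 0.1663, 0.0221]
tool_rot: [-0.187, -3.133, 0.001]
contact_force: [-0.4, -0.3, -0.6]
opening: 0.061
grip_force: 55.8
```

```bash
python3 -c "
from h import *
t=img('top');prof(t)
p=RS+YS*.228
to([p[0],p[1],.115],-5.8)"
```

```text
off -15 edges mm [5, 50, 55, 144, 154, 198] levels [201, 125, 206, 88, 208]
off 0 edges mm [6, 49, 56, 144, 154, 198] levels [203, 123, 206, 90, 207]
off 15 edges mm [6, 49, 55, 143, 154, 198] levels [202, 127, 205, 89, 206]
y 0.026 x edges [-30, 31]
y 0.078 x edges [-28, 33]
y 0.13 x edges [-32, 30]
y 0.136 x edges [-32, 30]
y 0.18 x edges [-30, 31]
y 0.19 x edges [-31, 32]
y 0.23 x edges []
y 0.24 x edges []
t 65.72 pos [0.4825 0.1668 0.0256] q6 -1.26 open 0.061 F [1.8 1.6 0.5]
shift in present axes /50mm [-3.17 -5.08 -1.78] turn /8deg [2.000e-02 1.000e-02 1.112e+01] shift in final axes [-5.14  3.07 -1.79]
```

Emit:
{"op": "play_rows", "data": {"series": [[0.5,[0,0,-0.9],[0,0,0]],[0.5,[-0.3,-0.5,-0.93],[0,0,0]],[0.5,[-0.5,-0.8,0],[0,0,0]],[0.5,[-0.55,-0.9,0],[0,0,0]],[0.5,[-0.55,-0.9,0],[0,0,0]],[0.5,[-0.55,-0.9,0],[0,0,0]],[0.5,[-0.5,-0.78,0],[0,0,0]],[0.5,[-0.19,-0.3,0],[0,0,0]]]}}

```text
t: 66.72
tool_pos: [0.6075, -0.1066, 0.1141]
tool_rot: [-0.191, -3.136, 0.0]
contact_force: [-0.3, 1.2, -1.2]
opening: 0.0608
grip_force: 55.8
```

Emit:
{"op": "play_rows", "data": {"series": [[0.5,[0,0,0],[0,0,1]],[0.5,[0,0,0],[0,0,1]],[0.5,[0,0,0],[0,0,1]],[0.5,[0,0,0],[0,0,1]],[0.5,[0,0,0],[0,0,1]],[0.5,[0,0,0],[0,0,1]],[0.5,[0,0,0],[0,0,1]],[0.5,[0,0,0],[0,0,1]]]}}

```text
t: 67.72
tool_pos: [0.6065, -0.1034, 0.114]
tool_rot: [-1.825, -2.556, -0.0]
contact_force: [-0.1, 0.4, -1.3]
opening: 0.0606
grip_force: 55.8
```

Emit:
{"op": "play_rows", "data": {"series": [[0.5,[0,0,0],[0,0,1]],[0.5,[0,0,0],[0,0,1]],[0.5,[0,0,0],[0,0,1]],[0.5,[0,0,0],[0,0,0.1]],[0.5,[0,0,0],[0,0,0]]]}}

```text
t: 68.35
tool_pos: [0.6068, -0.1039, 0.1143]
tool_rot: [-2.325, -2.112, 0.0]
contact_force: [-0.2, 0.2, -1.1]
opening: 0.0608
grip_force: 55.8
```

```bash
python3 -c "
from h import *
p=RS+YS*.228
img('top');to([p[0],p[1],.0525],-5.8)"
```

```text
t 68.4 pos [ 0.6069 -0.104   0.1144] q6 -0.19 open 0.0613 F [ 0.2  0.2 -0.7]
shift in present axes /50mm [0.   0.05 1.24] turn /8deg [-0.   -0.    0.03] shift in final axes [0.   0.05 1.24]
```

Emit:
{"op": "play_rows", "data": {"series": [[0.5,[0,0.05,0.5],[0,0,0]],[0.5,[0,0,0.5],[0,0,0]],[0.5,[0,0,0.16],[0,0,0]],[0.5,[0,0,0.08],[0,0,0]],[0.5,[0,0,0],[0,0,0]]]}}

```text
t: 69.03
tool_pos: [0.61, -0.1047, 0.0533]
tool_rot: [2.327, 2.109, 0.001]
contact_force: [0.0, -0.1, -1.2]
opening: 0.0609
grip_force: 55.8
```

Emit:
{"op": "play_rows", "data": {"series": [[0.85,[0,0,0],[0,0,0]],[0.9,[0,0,0],[0,0,0]],[1,[0,0,0],[0,0,0]],[1,[0,0,-0.4],[0,0,0]],[1,[0,0,-0.8],[0,0,0]],[0,[0.6,0,0],[0,0,0]],[0,[0.5,0,0],[0,0,0]],[0,[0,0,0],[0,0,0]]]}}

```text
t: 70.03
tool_pos: [0.6156, -0.0488, 0.1143]
tool_rot: [2.324, 2.111, 0.002]
contact_force: [0.7, -0.2, -0.6]
opening: 0.032
grip_force: 0.0
```

```bash
python3 -c "
from h import *
t=img('top');prof(t)
p=RS+YS*.280
to([p[0],p[1],.056],-5.8)"
```

```text
off -15 edges mm [5, 50, 55, 144, 154, 176] levels [203, 126, 207, 88, 194]
off 0 edges mm [6, 50, 56, 144, 154, 175] levels [204, 120, 207, 91, 198]
off 15 edges mm [6, 49, 55, 143, 154, 177] levels [204, 128, 206, 90, 197]
y 0.026 x edges [-30, 31]
y 0.078 x edges [-28, 34]
y 0.13 x edges [-32, 30]
y 0.136 x edges [-32, 30]
y 0.18 x edges []
y 0.19 x edges []
y 0.23 x edges [41]
y 0.24 x edges [41]
t 70.08 pos [ 0.6154 -0.0496  0.114 ] q6 -0.1 open 0.0242 F [ 0.1 -0.4  1.1]
shift in present axes /50mm [-0.06 -0.01  1.16] turn /8deg [0.01 0.   0.03] shift in final axes [-0.06 -0.01  1.16]
```

Emit:
{"op": "play_rows", "data": {"series": [[0,[0,0,0.5],[0,0,0]],[0,[0,0,0.5],[0,0,0]],[0,[0,0,0.18],[0,0,0]],[0,[-0.15,0,0],[0,0,0]],[0,[-0.15,0,0],[0,0,0]],[0,[-0.1,0,0],[0,0,0]],[0,[-0.1,0,0],[0,0,0]],[0,[0,0,0],[0,0,0]]]}}

```text
t: 71.08
tool_pos: [0.6127, -0.0752, 0.054]
tool_rot: [2.328, 2.108, 0.0]
contact_force: [-0.3, 0.2, 0.4]
opening: 0.0001
grip_force: 0.0
```

```bash
python3 -c "
from h import *
t=img('top');prof(t)
o=ctrl.get_obs(); print('y along',((np.array(o['tool_pos'])[:2]-RS)@YS).round(4),o['tool_pos'][2])
s=img('side')
h=cv2.cvtColor(s['color'],cv2.COLOR_BGR2HSV)[...,2].astype(np.float32)
ys=np.arange(-.005,.28,.001)
for off in (0,-.02):
    q=np.array([proj(s,[*(RS+YS*y+np.array([.995,-.101])*off),.073]) for y in ys],np.float32)
    v=cv2.remap(h,q[None,:,0],q[None,:,1],cv2.INTER_LINEAR)[0]; print(off,v[::3].astype(int).tolist())
"
```

```text
off -15 edges mm [5, 50, 55, 144] levels [202, 125, 207]
off 0 edges mm [6, 50, 56, 144] levels [204, 119, 207]
off 15 edges mm [6, 49, 55, 143, 157, 159] levels [204, 128, 206, 92, 136]
y 0.026 x edges [-30, 31]
y 0.078 x edges [-28, 34]
y 0.13 x edges [-32, 30]
y 0.136 x edges [-32, 30]
y 0.18 x edges []
y 0.19 x edges []
y 0.23 x edges [31]
y 0.24 x edges [32]
y along 0.2574 0.053803927442074864
0 [81, 80, 85, 103, 134, 164, 171, 172, 172, 173, 172, 173, 173, 172, 172, 167, 156, 134, 124, 137, 159, 169, 175, 174, 173, 174, 173, 173, 172, 172, 172, 170, 165, 159, 158, 165, 174, 175, 174, 175, 174, 172, 172, 172, 171, 171, 168, 158, 141, 122, 112, 108, 105, 105, 108, 111, 109, 108, 109, 108, 108, 108, 108, 107, 107, 104, 99, 97, 97, 103, 108, 112, 110, 108, 107, 108, 108, 109, 109, 107, 104, 103, 96, 85, 78, 74, 74, 64, 51, 42, 36, 31, 32, 36, 41]
-0.02 [79, 82, 87, 104, 132, 159, 168, 170, 169, 171, 171, 171, 172, 172, 172, 167, 155, 137, 125, 135, 156, 169, 172, 174, 174, 171, 172, 172, 171, 171, 171, 172, 165, 158, 155, 163, 171, 172, 174, 173, 171, 172, 172, 172, 172, 173, 170, 159, 142, 120, 109, 112, 122, 124, 118, 112, 109, 107, 107, 107, 107, 109, 107, 107, 108, 106, 103, 100, 99, 102, 107, 108, 110, 108, 108, 107, 106, 107, 107, 106, 106, 100, 88, 69, 50, 37, 39, 54, 79, 108, 130, 145, 149, 149, 149]
```

Emit:
{"op": "play_rows", "data": {"series": [[0,[-0.08,0,0],[0,0,0]],[0,[-0.08,0,0],[0,0,0]],[0,[-0.08,0,0],[0,0,0]],[0,[-0.06,0,0],[0,0,0]]]}}

```text
t: 71.68
tool_pos: [0.6109, -0.0898, 0.0535]
tool_rot: [-2.328, -2.109, -0.0]
contact_force: [-0.3, 2.1, 0.3]
opening: -0.0003
grip_force: 0.7
```

```bash
python3 -c "
from h import *
t=img('top');prof(t)
o=ctrl.get_obs(); print('y along',((np.array(o['tool_pos'])[:2]-RS)@YS).round(4),o['contact_force'])"
```

```text
off -15 edges mm [5, 50, 55, 142] levels [202, 126, 207]
off 0 edges mm [6, 50, 56, 140] levels [203, 119, 206]
off 15 edges mm [6, 49, 55, 143] levels [203, 128, 205]
y 0.026 x edges [-30, 31]
y 0.078 x edges [-28, 34]
y 0.13 x edges [-32, 30]
y 0.136 x edges [-32, 30]
y 0.18 x edges [30]
y 0.19 x edges [27]
y 0.23 x edges [34]
y 0.24 x edges [36]
y along 0.2421 [ 0.29644066  0.75497954 -0.07492034]
```

Emit:
{"op": "play_rows", "data": {"series": [[0,[-0.06,0,0],[0,0,0]],[0,[-0.06,0,0],[0,0,0]],[0,[-0.05,0,0],[0,0,0]],[0,[0,0,0],[0,0,0]]]}}

```text
t: 72.22
tool_pos: [0.6101, -0.0984, 0.0535]
tool_rot: [2.328, 2.109, -0.001]
contact_force: [0.0, 0.9, -0.4]
opening: 0.0001
grip_force: 0.7
```

```bash
python3 -c "
from h import *
t=img('top');prof(t)
o=ctrl.get_obs(); print('y along',((np.array(o['tool_pos'])[:2]-RS)@YS).round(4),o['contact_force'])"
```

```text
off -15 edges mm [4, 134] levels [205]
off 0 edges mm [5, 133] levels [207]
off 15 edges mm [5, 134] levels [205]
y 0.026 x edges [-30, 31]
y 0.078 x edges [-28, 33]
y 0.13 x edges [-32, 29]
y 0.136 x edges [-31, -22]
y 0.18 x edges [27]
y 0.19 x edges [29]
y 0.23 x edges [36]
y 0.24 x edges [38]
y along 0.2339 [-0.17900105  1.67183651 -0.717785  ]
```

Emit:
{"op": "play_rows", "data": {"series": [[0,[-0.04,0,0],[0,0,0]],[0,[-0.03,0,0],[0,0,0]],[0,[0,0,0],[0,0,0]]]}}

```text
t: 72.65
tool_pos: [0.6097, -0.1017, 0.0535]
tool_rot: [2.328, 2.109, -0.0]
contact_force: [-0.0, 2.1, -0.5]
opening: -0.0001
grip_force: 1.0
```

Emit:
{"op": "play_rows", "data": {"series": [[0,[0.15,0,0],[0,0,0]],[0,[0.3,0,0],[0,0,0]],[0,[0,0,-0.8],[0,0,0]],[0,[0,0,-1],[0,0,0]],[0,[0.5,-0.5,-0.5],[0,0,0]],[0,[0.8,-0.8,0],[0,0,0]],[0,[0.8,-0.8,0],[0,0,0]],[0,[0.8,-0.8,0],[0,0,0]]]}}

```text
t: 73.65
tool_pos: [0.4807, 0.081, 0.1689]
tool_rot: [2.327, 2.109, 0.001]
contact_force: [0.2, 0.9, -0.3]
opening: -0.0003
grip_force: 0.0
```

Emit:
{"op": "play_rows", "data": {"series": [[0,[0.8,-0.8,0],[0,0,0]],[0,[0.8,-0.8,0],[0,0,0]],[0,[0,0,0],[0,0,0]]]}}

```text
t: 74.03
tool_pos: [0.4081, 0.1694, 0.1686]
tool_rot: [2.322, 2.116, 0.001]
contact_force: [0.5, -1.0, 1.4]
opening: -0.0003
grip_force: 0.0
```

```bash
python3 -c "
from h import *
t=img('top');s=img('side');prof(t)
print(tins(t,z=.073,box=(325,165,417,215)), tins(t))
print('mouth',tins(t,z=0.29,box=(175,195,206,228),vmin=150))
cv2.imwrite('pics/fin.png',np.hstack([cv2.resize(t['color'][100:290,180:440],(438,320),interpolation=cv2.INTER_CUBIC),cv2.resize(s['color'][120:340,210:450],(349,320),interpolation=cv2.INTER_CUBIC)]))"
```

```text
off -15 edges mm [1, 221] levels [205]
off 0 edges mm [2, 221] levels [205]
off 15 edges mm [2, 220] levels [204]
y 0.026 x edges [-30, 31]
y 0.078 x edges [-28, 34]
y 0.13 x edges [-32, 30]
y 0.136 x edges [-31, 31]
y 0.18 x edges [-29, 30]
y 0.19 x edges [-30, 32]
y 0.23 x edges []
y 0.24 x edges []
[([0.5992, -0.2151], 0.2115, 0.0665, 85.2, [383.0, 188.0])] []
mouth [([0.4957, 0.3157], 0.071, 0.0476, -6.3, [195.0, 213.0])]
```

View pics/fin.png

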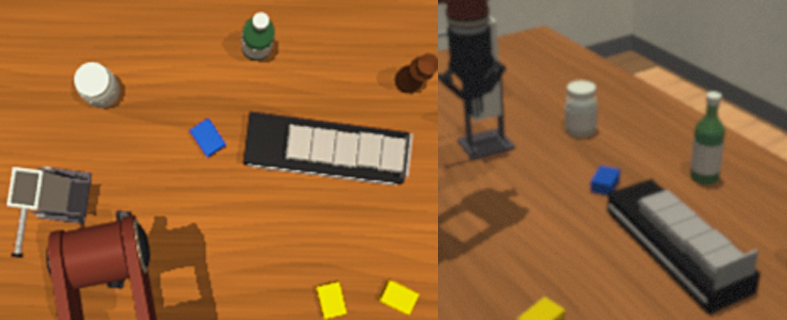

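All five tins are flat in one tight row against the bookend (top crop (290–408, 145–155)). The holder is upright, and the jar, oil bottle, mill and look-alikes haven't moved. I'll hand in.

```bash
python3 -c "
from station import ctrl
print(ctrl.finish_job())"
```

```text
the job is handed in; nothing more can be done
None
```

The job is handed in: all five tins lie flat in one tight row against the bookend, within about 3 mm of the shelf's centre line, and the holder is back upright and empty.

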